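# Load light-guide rods into a V-groove inspection cassette and snap its cover shut

## Robot

A 7-joint arm with a two-finger parallel gripper is mounted at the origin on a cart in front of the work surface, level with it; the furniture and walls round the work are solid. World frame = base frame: x ahead of the robot, y to its left, z up, the work surface at z = 0. Lengths are in m, angles in rad, forces in N, time in s.
With the tool pointing down it reaches from about 0.4 to 0.85 m from the base axis. Payload 10.4 kg.
Tool frame: the origin (TCP) lies at the very end of the fingers, on their centre line; the grasp point (between the pads) lies 19 mm behind it (r.pinch_z is the distance from the TCP to the grasp point, in m); z points along the fingers, y is the line along which they close (so a half turn about z gives the same grasp; the last joint's range is limited). The gripper opens to 87 mm and grips with 3 to 60 N. Pads are 19 mm wide; open, the fingers measure 117 mm over their backs; the gripper's body (75 mm by 190 mm) begins 51 mm behind the grasp point.
Start: joints at [-1.245, 0.332, -0.065, 1.46, 0.022, 1.35, -0.088], TCP at [0.214, 0.587, 0.223] pointing down, gripper open.
Joint ranges: [-2.6, 2.6], [-0.5, 2.12], [-1.47, 1.34], [0.16, 2.42], [-1.27, 4.41], [0.06, 2.06], [-2.6, 2.6]. Speed limits (rad/s): [2.22, 2.22, 2.79, 2.79, 3.14, 3.14, 3.14].

## Interface

Orientations are given as a unit quaternion [x, y, z, w].
In Python, from bench import sensors, vision, r gives the robot as it stands.
- The arm moves only by the shell command python3 -m crank 'ROWS' [OPENING] [FORCE]. ROWS is JSON, a list of rows, each a list of 2 entries, a list of its own where there are three numbers: the shift along the tool's x, y, z normalised to -1 to 1, where 1 is 3 cm, then the turn about the tool's z normalised to -1 to 1, where 1 is 8 degrees. A call has 1 to 12 rows; each row shifts and turns the commanded pose from where the row before left it, along the tool's axes as they then stand; what a row does not reach is not made up. A row lasts 1/8 s, in which the tool goes at most 62.5 mm and 10.7 degrees, less where a joint would pass 70% of its speed; a pose out of reach is approached as far as the arm can. A call with a number of a shift or a turn outside -1 to 1 is refused whole. A call with a gripper value outside its range is refused whole. OPENING is the opening, from 0 (shut) to 1 (fully open), set as the call begins (- or left out, the last holds). The fingers move at their own pace and stop on an object; FORCE is the grip in N (left out, the last holds). Time passes only in rows, so rows that do not move let the fingers close. It gives the time, the measured TCP pose, the force, the opening and the grip force at its end, in the units of the state.
- sensors.read_state(): the state, without advancing time (a new reading comes with each control period).
- vision.camera(name): name is "scene" or "top" or "wrist"; returns the picture (480x640x3 uint8, red, green, blue); there is no depth.
- vision.camera_model(name): a dict with "vertical_fov" (degrees; the focal length in pixels is half the picture's height over the tangent of half this angle, whatever the lens; pixels are square), "cx", "cy" (the principal point, pixels), "camera_from_world" (4x4, takes a point from world to camera coordinates); the wrist camera has in their place "hand_eye" (4x4, takes a point from camera to tool coordinates, whose origin is the TCP and whose axes are the flange's). Camera axes: x right, y down, z forward; pixel columns grow to the right and rows downward; lengths in m; the calibration is good to about 2 mm. A picture is of the moment at which its call begins: read the wrist's pose just before it. camera_model takes no time and is no camera call.
- r.close_job(): hands the job in; it is judged then, once.
The state is a dict: "time": time; "joint_positions": joint angles; "joint_vel": joint speeds; "joint_torque": joint torques, N m; "ee_pos": TCP position; "eef_rot": TCP orientation; "ft_force": force on the tool from outside, world axes, zero at the start; "torque": the same for the moment, N m; "width": finger opening in m; "grip_force": force on a finger pad.
Only numpy, scipy, OpenCV 4.12 (cv2) and the standard library are available. Lean on these libraries where they do the work, as an engineer would, in place of code of your own. Each camera call takes 0.05 s, during which the arm holds its last target. There are 200 camera calls.

## Task

Open the clear cover of the inspection cassette and load every light-guide rod from the white mat into the cassette for the end-face check: one rod to a groove, brass end first, slid along its V-groove under the steel keeper bridge until the brass end face touches the end stop. When all of them are fully home, swing the cover down and press its front edge until it snaps fully shut. Leave the blower, the bottle and the timer where they are.

Things in the scene. Friction and masses are not known exactly. Their poses are not given: they have to be found in the camera images.
- guide_1: rigid light-guide rod 1 (may be absent): smooth dark steel, 14 mm diameter, 170 mm long, about 90 g; blue grip at its middle, 40 mm long, 14 x 14 mm square section (lies level, axis 7 mm above what it lies on, does not roll); brass ferrule on the last 40 mm of one end. Origin at its middle on the axis, +x towards the brass end. Starts on the mat, brass end roughly away from the robot
- guide_2: rigid light-guide rod 2 (may be absent): smooth dark steel, 14 mm diameter, 170 mm long, about 90 g; blue grip at its middle, 40 mm long, 14 x 14 mm square section (lies level, axis 7 mm above what it lies on, does not roll); brass ferrule on the last 40 mm of one end. Origin at its middle on the axis, +x towards the brass end. Starts on the mat, brass end roughly away from the robot
- guide_3: rigid light-guide rod 3 (may be absent): smooth dark steel, 14 mm diameter, 170 mm long, about 90 g; blue grip at its middle, 40 mm long, 14 x 14 mm square section (lies level, axis 7 mm above what it lies on, does not roll); brass ferrule on the last 40 mm of one end. Origin at its middle on the axis, +x towards the brass end. Starts on the mat, brass end roughly away from the robot
- guide_4: rigid light-guide rod 4 (may be absent): smooth dark steel, 14 mm diameter, 170 mm long, about 90 g; blue grip at its middle, 40 mm long, 14 x 14 mm square section (lies level, axis 7 mm above what it lies on, does not roll); brass ferrule on the last 40 mm of one end. Origin at its middle on the axis, +x towards the brass end. Starts on the mat, brass end roughly away from the robot
- guide_1_tip (a point): centre of the brass end face of rod 1, 85 mm from its middle
- guide_2_tip (a point): centre of the brass end face of rod 2, 85 mm from its middle
- guide_3_tip (a point): centre of the brass end face of rod 3, 85 mm from its middle
- guide_4_tip (a point): centre of the brass end face of rod 4, 85 mm from its middle
- cassette: inspection cassette, fixed: grey base plate 222 x 216 mm, 12 mm thick, carrying two rows of aluminium V-blocks. Origin on the bench under its middle; +x along the grooves to the end stop, +y to the left across them. Four 90-degree V-grooves at y = -75, -25, 25, 75 mm, 20 mm wide, 10 mm deep; edges, and the axis of a rod lying in one, 42 mm above the bench (rod home: middle at x = 5 mm)
- front_row (a point): middle of the front V-row's top face, x = -64 mm, y = 0 in the cassette's frame, 42 mm above the bench; this row spans x = -76 to -52 mm. Behind it, to x = 32 mm where the rear row begins, the space is open down to the base plate (12 mm above the bench): room for the rods' grips and the fingers
- bridge (a point): middle of the front edge of the steel keeper bridge, x = 61 mm, y = 0, 59 mm above the bench. From there its lead-in slopes down to x = 68 mm; then the underside is 54 mm above the bench, 5 mm over a lying rod, as far as the end stop (top 60 mm). Lay a rod with its middle near x = -28 mm (brass end short of the bridge, grip in the gap), then slide it in
- stop_1 (a point): point on the face of the steel end stop (x = 90 mm in the cassette's frame) where the axis of a rod in groove 1 (y = -75 mm) meets it
- stop_2 (a point): point on the face of the steel end stop (x = 90 mm in the cassette's frame) where the axis of a rod in groove 2 (y = -25 mm) meets it
- stop_3 (a point): point on the face of the steel end stop (x = 90 mm in the cassette's frame) where the axis of a rod in groove 3 (y = 25 mm) meets it
- stop_4 (a point): point on the face of the steel end stop (x = 90 mm in the cassette's frame) where the axis of a rod in groove 4 (y = 75 mm) meets it
- cover (a joint): angle of the clear cover, rad: 0 fully shut (level), 1.57 upright at the stop end, 1.8 its limit; starts ajar, 0.05 to 0.6. Stiff hinge (0.3 N m): it stays where it is left. A lip under its front edge comes down 4 mm behind the rear ends of rods that are home, so it cannot shut on a rod left short. At about 0.03 a spring catch resists; some 5 to 12 N on the front edge snaps it shut
- cover_hinge (a point): middle of the cover's hinge line, which runs along the cassette's y at x = 105 mm, 62 mm above the bench
- cover_bar (a point): middle of the steel pull bar on the cover's front edge: round, 8 mm thick, 90 mm long along the cassette's y, 231 mm from the hinge line, 38 mm clear of the cover's lip, a leg at each end. Shut, it is 64 mm above the bench, and the cover's rim, to press on 191 mm from the hinge line, has its top at 70 mm
- catch (a point): spring roller that catches the cover's front edge when it is shut, on a 28 mm wide, 54 mm high post in the middle of the cassette's front edge (x = -102 mm, y = 0 in its frame)
- mat: white mat, 240 x 300 mm, 8 mm thick, fixed; the rods lie on it. Origin at the middle of its underside
- blower: black rubber air blower with a red nozzle, 105 mm long, a bystander
- alcohol_bottle: amber bottle with a blue cap, 57 mm wide, 107 mm high, a bystander
- bench_timer: white timer, 67 x 72 x 27 mm, a bystander

How it is judged:
By the outcome, as a careful person would: the job done as asked, in the order asked, and still so for the second after the job is handed in, with the robot touching nothing.
Of guide_1, guide_2, guide_3, guide_4 only 3 to 4 are there at a start; the rules pass over those that are not, and their reading is None.
At some moment in a run one of guide_1, guide_2, guide_3, guide_4 may be knocked a few centimetres aside while the robot is not near it.
Once in a run the grip may slacken for a moment while it holds something.
It also fails if it takes over 210 s, if anything falls off the work surface, if the arm or the gripper's body presses on something with over 40 N, if the wrist force passes 120 N, or if a joint passes its speed limit or range.

## Working session

There is one attempt and no reset: what is moved stays moved. The work goes in short steps, Python scripts to look and compute and a shell command to move; the robot and the scene stay as the last step left them, time stands still between calls to the robot, and variables do not carry over. Pictures are saved under pics/ and viewed, at most 14 in all, crops included, and the job is handed in when it is done.

```bash
ls; mkdir -p pics; python3 - <<'E'
from bench import sensors, vision, r
import cv2
s=sensors.read_state(); print(s)
for n in ("scene","top","wrist"):
    cv2.imwrite(f"pics/{n}0.png",vision.camera(n)[:,:,::-1])
    m=vision.camera_model(n); print(n,m)
print(r.pinch_z)
E
```

```text
pics
{'time': 0.0, 'joint_positions': array([-1.24459762,  0.33288176, -0.06466337,  1.46098304,  0.0216014 ,
        1.34989846, -0.08854194]), 'joint_vel': array([ 2.39557322e-03, -1.39533270e-03,  7.87661174e-04, -1.39524451e-03,
       -2.32889438e-05, -1.44356245e-03, -1.40493388e-03]), 'joint_torque': array([-1.19335862e-03, -6.23240805e+01,  2.40275235e-02, -3.89913726e+01,
       -6.13514450e-02,  3.94493539e-02,  1.64404619e-04]), 'ee_pos': array([0.21349466, 0.58697267, 0.22172776]), 'eef_rot': array([ 1.73543373e-01,  9.84825951e-01, -7.32551837e-04, -8.68255440e-05]), 'ft_force': array([-0.05795699,  0.86405893,  0.01641225]), 'torque': array([ 0.00818643,  0.05367548, -0.02229941]), 'grip_force': 0.0, 'width': 0.08718128035258713}
scene {'vertical_fov': 53.03225963558815, 'cx': 324.2211048635057, 'cy': 244.04915043540595, 'camera_from_world': array([[-0.34333657,  0.93915477,  0.01040739,  0.19467312],
       [ 0.84453933,  0.31355747, -0.43409104, -0.42627052],
       [-0.41094198, -0.14024988, -0.90080889,  1.39152758],
       [ 0.        ,  0.        ,  0.        ,  1.        ]])}
top {'vertical_fov': 49.11292820107414, 'cx': 313.5233910699701, 'cy': 241.2661184799299, 'camera_from_world': array([[-0.04386579, -0.99901811,  0.00621296, -0.00941362],
       [-0.97848938,  0.04170791, -0.20203711,  0.55213579],
       [ 0.2015796 , -0.01494183, -0.97935816,  1.26043814],
       [ 0.        ,  0.        ,  0.        ,  1.        ]])}
wrist {'vertical_fov': 71.76127734977342, 'cx': 327.5134026117971, 'cy': 239.11371204537954, 'hand_eye': array([[ 1.85610900e-04, -9.64056521e-01, -2.65697176e-01,
         7.28563993e-02],
       [ 9.99999867e-01,  3.07041072e-04, -4.15488317e-04,
         7.25063914e-04],
       [ 4.82134168e-04, -2.65697064e-01,  9.64056449e-01,
        -1.62618168e-01],
       [ 0.00000000e+00,  0.00000000e+00,  0.00000000e+00,
         1.00000000e+00]])}
0.0187
```

View pics/top0.png

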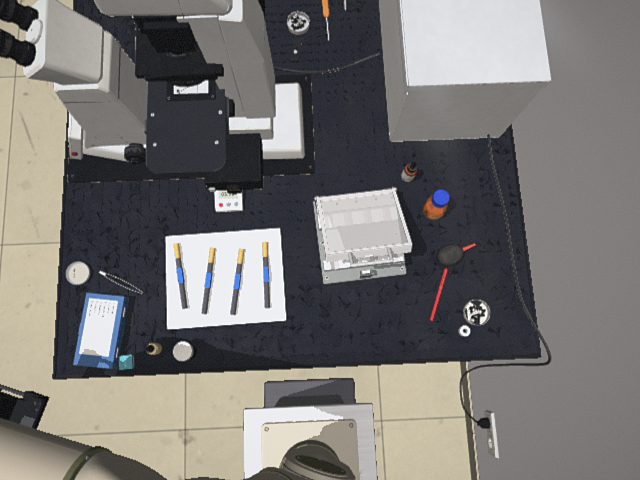

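View pics/scene0.png

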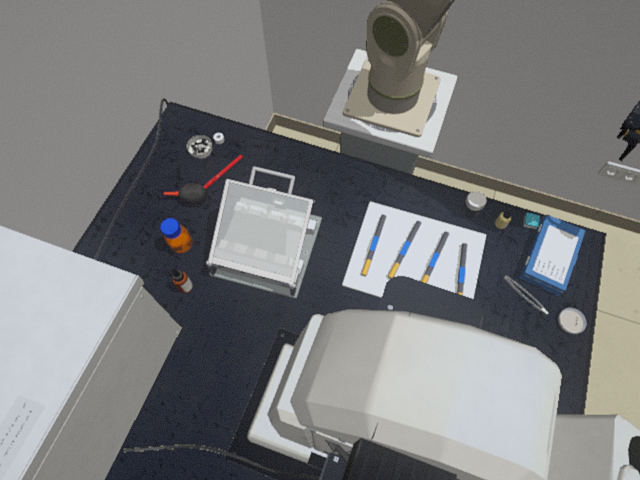

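The top view shows four rods on the mat (grips near (180,275), (209,281), (237,281) and (266,275)) and the cassette around (362,235) with its cover ajar. Next I'll enlarge the cassette and segment the rods.

```bash
cat > h.py <<'E'
from bench import sensors, vision, r
import numpy as np, cv2
from scipy.spatial.transform import Rotation as R
def model(n, st=None):
    m=vision.camera_model(n); f=240/np.tan(np.radians(m["vertical_fov"]/2))
    K=np.array([[f,0,m["cx"]],[0,f,m["cy"]],[0,0,1]])
    if n=="wrist":
        T=np.eye(4); T[:3,:3]=R.from_quat(st["eef_rot"]).as_matrix(); T[:3,3]=st["ee_pos"]
        C=np.linalg.inv(T@m["hand_eye"])
    else: C=m["camera_from_world"]
    return K,C
def px2w(KC,uv,z):
    K,C=KC; c=-C[:3,:3].T@C[:3,3]; d=C[:3,:3].T@np.linalg.inv(K)@np.array([uv[0],uv[1],1.])
    return c+d*(z-c[2])/d[2]
def w2px(KC,p):
    K,C=KC; q=K@(C[:3,:3]@np.asarray(p,float)+C[:3,3]); return q[:2]/q[2]
def pic(n,name=None):
    st=sensors.read_state(); im=vision.camera(n)[:,:,::-1].copy()
    if name: cv2.imwrite(f"pics/{name}.png",im)
    return im,model(n,st)
def rods(im,KC,z=0.015,box=None,amin=30):
    b,g,rr=[im[:,:,i].astype(int) for i in range(3)]
    def comps(mask):
        mask=mask.astype(np.uint8)
        if box is not None:
            mm=np.zeros_like(mask); x0,y0,x1,y1=box; mm[y0:y1,x0:x1]=1; mask*=mm
        n,l,s,c=cv2.connectedComponentsWithStats(mask); return [(c[i],s[i,4]) for i in range(1,n) if s[i,4]>=amin]
    bl=comps((b>110)&(b-rr>70)&(b-g>30)); br=comps((rr>120)&(rr-b>60)&(rr-g>20)&(rr-g<110))
    return [(c.round(1),a,px2w(KC,c,z).round(4)) for c,a in bl],[(c.round(1),a,px2w(KC,c,z).round(4)) for c,a in br]
def goto(xy=None,z=None,yaw=None):
    """tool-frame shift in row units, and the yaw turn in units"""
    s=sensors.read_state(); M=R.from_quat(s["eef_rot"]).as_matrix(); p=s["ee_pos"].copy(); t=p.copy()
    if xy is not None: t[:2]=xy
    if z is not None: t[2]=z
    d=M.T@(t-p)/0.03
    print("shift units",d.round(2),"tool x yaw",np.degrees(np.arctan2(M[1,0],M[0,0])).round(1),"y yaw",np.degrees(np.arctan2(M[1,1],M[0,1])).round(1))
E
python3 - <<'E'
from h import *
im=cv2.imread("pics/top0.png"); KC=model("top")
for k in rods(im,KC,0.015,(160,225,290,330),15): 
    for q in k: print(*q)
cv2.imwrite("pics/c1.png",cv2.resize(im[180:290,300:440],None,fx=5,fy=5,interpolation=cv2.INTER_CUBIC))
E
```

```text
[179.4 274.8] 83 [0.487  0.3115 0.015 ]
[265.5 273.9] 84 [0.48   0.0924 0.015 ]
[207.6 279.6] 86 [0.4717 0.2399 0.015 ]
[236.6 280.5] 85 [0.4661 0.1663 0.015 ]
[176.6 250.7] 60 [0.5501 0.3192 0.015 ]
[264.7 249.3] 62 [0.5439 0.0927 0.015 ]
[211.2 254.9] 63 [0.5352 0.2306 0.015 ]
[240.2 256. ] 66 [0.529  0.1561 0.015 ]
```

View pics/c1.png

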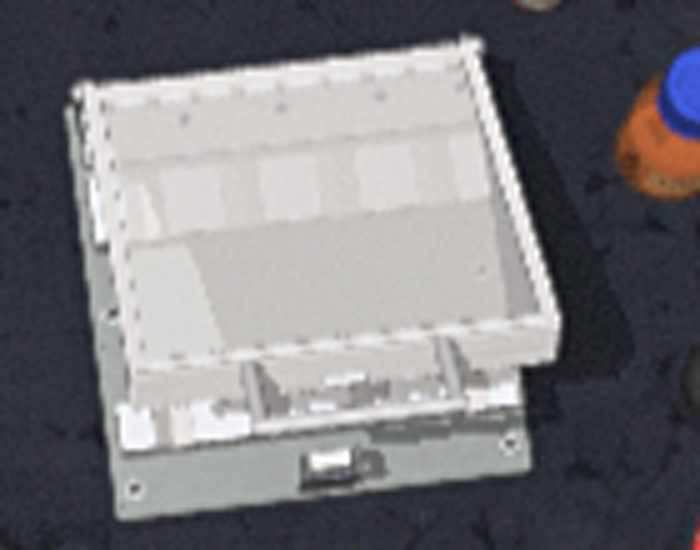

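```bash
cat > cas.py <<'E'
from h import *
from scipy.optimize import least_squares
KC=model("top")
P=lambda u,v:np.array([300+u/5-.4,180+v/5-.4])
def world(q,p):
    c,s=np.cos(q[2]),np.sin(q[2]); return np.array([q[0]+c*p[0]-s*p[1],q[1]+s*p[0]+c*p[1],p[2]])
def cov(q,r_,y,h): # r from hinge, h above hinge line
    t=q[3]; return world(q,[.105-r_*np.cos(t)+h*np.sin(t),y,.062+r_*np.sin(t)+h*np.cos(t)])
obs=[(P(116,521),lambda q:world(q,[-.111,.108,.012])),(P(531,468),lambda q:world(q,[-.111,-.108,.012])),
(P(332,452),lambda q:world(q,[-.102,0,.054])),
(P(252,427),lambda q:cov(q,.231,.045,.002)),(P(470,404),lambda q:cov(q,.231,-.045,.002))]
f=lambda q:np.concatenate([w2px(KC,g(q))-o for o,g in obs])
s=least_squares(f,[.5,-.13,0,.3]); q=s.x
print(q,np.degrees(q[2]),f(q).round(1))
print("bar",cov(q,.231,0,.002),"grooves",[world(q,[-.028,y,.042]).round(4) for y in(-.075,-.025,.025,.075)])
for n,p in dict(backL=(.111,.108,.012),stopTopL=(.09,.1,.06)).items(): print(n,(w2px(KC,world(q,p))-[300,180])*5)
for y in(.105,-.105): print("rim",(w2px(KC,cov(q,.191,y,.008))-[300,180])*5)
E
python3 cas.py; python3 - <<'E'
import cv2,sys
im=cv2.imread("pics/wrist0.png"); im2=cv2.imread("pics/scene0.png")
cv2.imwrite("pics/c2.png",cv2.resize(im2[155:305,195:335],None,fx=4,fy=4,interpolation=cv2.INTER_CUBIC))
E
```

```text
[ 0.570344   -0.15239717  0.07870787  0.48841604] 4.509628481199861 [ 0.2 -1.   0.8 -0.6  0.1  1.9  1.6 -0.  -2.7 -0.2]
bar [ 0.47259518 -0.1601067   0.17215776] grooves [array([ 0.5483, -0.2294,  0.042 ]), array([ 0.5444, -0.1795,  0.042 ]), array([ 0.5405, -0.1297,  0.042 ]), array([ 0.5365, -0.0798,  0.042 ])]
backL [62.17280692 98.02869758]
stopTopL [ 83.24153472 109.30742335]
rim [115.30394005 363.62803251]
rim [566.107994   309.46123574]
```

View pics/c2.png

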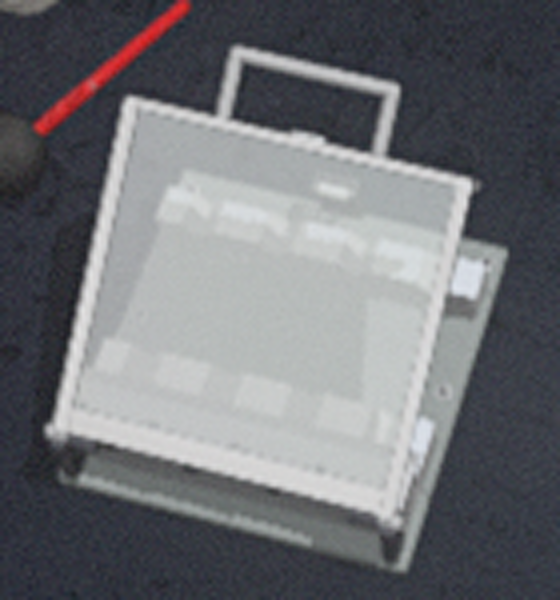

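```bash
python3 - <<'E'
exec(open('cas.py').read().split("f=lambda")[0])
KS=model("scene"); S=lambda u,v:np.array([195+u/4-.4,155+v/4-.4])
obs=[(KC,)+o for o in obs]+[(KS,S(237,50),lambda q:cov(q,.231,-.045,.002)),(KS,S(400,87),lambda q:cov(q,.231,.045,.002)),
(KS,S(410,572),lambda q:world(q,[.111,.108,.012])),(KS,S(60,478),lambda q:world(q,[.111,-.108,.012])),(KS,S(508,250),lambda q:world(q,[-.111,.108,.012]))]
f=lambda q:np.concatenate([w2px(k,g(q))-o for k,o,g in obs])
q=least_squares(f,[.5,-.13,0,.3],loss="soft_l1").x
print(q,np.degrees(q[2]),f(q).round(1))
print("bar",cov(q,.231,0,.002),"grooves",[world(q,[-.028,y,.042]).round(4) for y in(-.075,-.025,.025,.075)])
E
```

```text
[ 0.56670511 -0.14858175  0.09068821  0.51112624] 5.196051646614968 [-0.6  0.9 -0.2  0.3 -0.8  3.3  0.6  0.4 -3.6 -0.3 -0.3  2.6 -2.1  2.4
 -0.4 -0.5 -1.   0.3  0.1 -1.2]
bar [ 0.47159901 -0.15723048  0.17674032] grooves [array([ 0.5456, -0.2258,  0.042 ]), array([ 0.5411, -0.176 ,  0.042 ]), array([ 0.5366, -0.1262,  0.042 ]), array([ 0.532 , -0.0764,  0.042 ])]
```

The scene crop shows the cover ajar by about 0.5 rad, with the bar ends at (237,50) and (400,87) and the plate corners clear. I'll move above the cassette's front for a closer look.

```bash
python3 -m crank '[[[-1,-0.47,-0.2],0],[[-1,-0.47,-0.2],0],[[-1,-0.47,-0.2],0],[[-1,-0.47,-0.2],0],[[-1,-0.47,-0.2],0],[[-1,-0.47,-0.2],0],[[-1,-0.47,-0.2],0],[[-1,-0.47,-0.2],0],[[-1,-0.47,-0.2],0],[[-1,-0.47,-0.2],0],[[-1,-0.47,-0.2],0],[[-1,-0.47,-0.2],0]]' 1 20
python3 -m crank '[[[-0.28,-0.97,0],0],[[-0.28,-0.97,0],0],[[-0.28,-0.97,0],0],[[-0.28,-0.97,0],0],[[-0.28,-0.97,0],0],[[-0.28,-0.97,0],0],[[-0.28,-0.97,0],0],[[-0.28,-0.97,0],0],[[-0.28,-0.97,0],0],[[-0.28,-0.97,0],0],[[-0.28,-0.97,0],0],[[0,0,0],0]]'
python3 - <<'E'
from h import *
im,KC=pic("wrist","w1"); print(sensors.read_state()["ee_pos"])
E
```

```text
time: 1.65
ee_pos: [0.4947, 0.3044, 0.2945]
eef_rot: [0.173, 0.985, -0.0, -0.0]
ft_force: [0.5, -0.2, -0.1]
width: 0.0866
grip_force: 0.0
time: 3.15
ee_pos: [0.4712, -0.0294, 0.2946]
eef_rot: [0.175, 0.984, 0.0, 0.0]
ft_force: [0.7, 0.7, -0.2]
width: 0.0869
grip_force: 0.0
[ 0.47138182 -0.02766404  0.29450885]
```

View pics/w1.png

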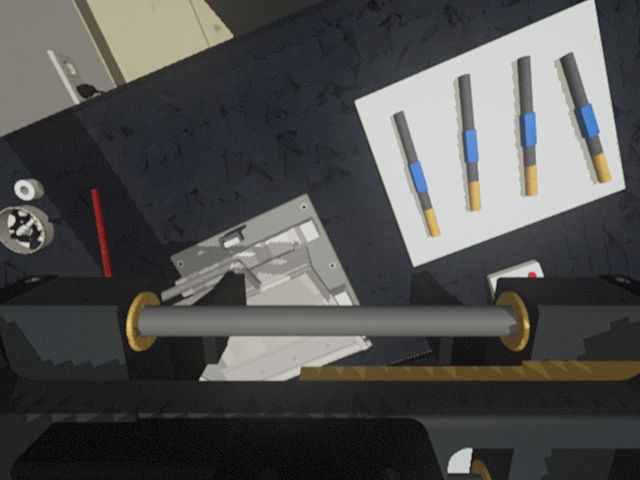

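The wrist view shows the plate's front corners at (174,262) and (310,195) and the post at (232,240), with the fingers hiding the rest. I'll shift forward to see the bar.

```bash
python3 -m crank '[[[-1,-0.2,-0.3],0],[[-1,-0.2,-0.3],0],[[-1,-0.2,-0.3],0],[[-1,-0.2,-0.3],0],[[-1,-0.2,-0.3],0],[[0,0,0],0],[[0,0,0],0]]'
python3 - <<'E'
from h import *
im,KC=pic("wrist","w2"); im=im[0:330,60:460]; cv2.imwrite("pics/w2c.png",cv2.resize(im,None,fx=1.8,fy=1.8,interpolation=cv2.INTER_CUBIC))
import pickle; pickle.dump(KC,open("w2.pkl","wb"))
E
```

```text
time: 4.08
ee_pos: [0.602, -0.1054, 0.3389]
eef_rot: [0.173, 0.985, 0.0, -0.001]
ft_force: [0.4, 0.2, 0.5]
width: 0.0872
grip_force: 0.0
```

View pics/w2c.png

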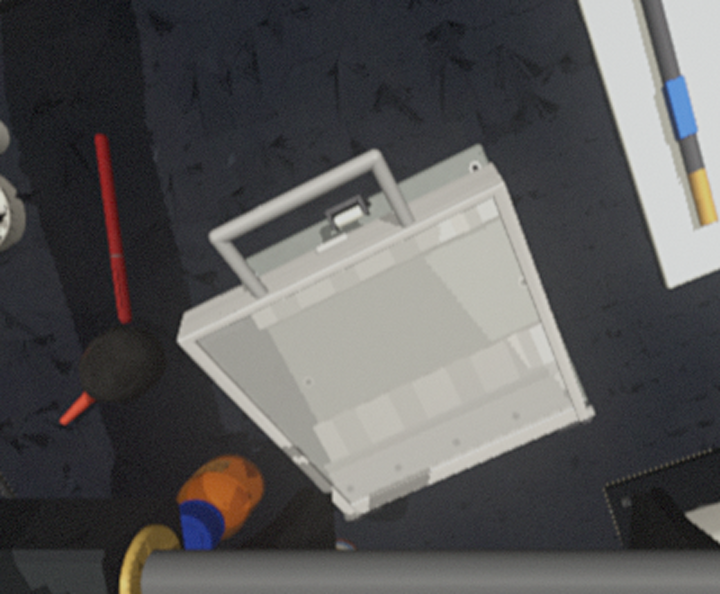

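The crop shows the bar ends at (216,237) and (375,155), the plate's front-left corner at (481,146) and the roller at (348,216). I'll refit using all three cameras.

```bash
cat > fit.py <<'E'
exec(open('cas.py').read().split("f=lambda")[0])
import pickle
KS=model("scene"); S=lambda u,v:np.array([195+u/4-.4,155+v/4-.4])
KW=pickle.load(open("w2.pkl","rb")); W=lambda u,v:np.array([60+u/1.8,v/1.8])
bar=lambda s:(lambda q:cov(q,.231,s*q[4],.002)); pl=lambda x,y:(lambda q:world(q,[x*.111,y*.108,.012]))
rim=lambda s:(lambda q:cov(q,.193,s*q[5],.008)); 
obs=[(KC,)+o for o in obs[:3]]+[(KC,P(252,427),bar(1)),(KC,P(470,404),bar(-1)),
(KS,S(237,50),bar(-1)),(KS,S(400,87),bar(1)),(KS,S(410,572),pl(1,1)),(KS,S(60,478),pl(1,-1)),(KS,S(508,250),pl(-1,1)),
(KW,W(216,237),bar(-1)),(KW,W(375,155),bar(1)),(KW,W(481,146),pl(-1,1)),(KW,W(182,341),rim(-1)),(KW,W(505,186),rim(1)),
(KS,S(130,100),rim(-1)),(KS,S(472,185),rim(1))]
f=lambda q:np.concatenate([w2px(k,g(q))-o for k,o,g in obs])
q=least_squares(f,[.5,-.13,0,.3,.045,.1],loss="soft_l1").x
if __name__=="__main__":
    print(q.round(4),np.degrees(q[2]),f(q).reshape(-1,2).round(1).tolist())
    print("bar",cov(q,.231,0,.002),"grooves",[world(q,[-.028,y,.042]).round(4) for y in(-.075,-.025,.025,.075)])
    np.save("q.npy",q); goto(cov(q,.231,0,.002)[:2])
E
python3 fit.py
```

```text
[ 0.5662 -0.1495  0.0792  0.5043  0.0473  0.0996] 4.539057335935028 [[-0.8, 0.7], [-0.2, 1.0], [-0.9, 3.6], [-0.5, 1.0], [-2.7, 0.5], [-0.9, 2.1], [-0.8, 2.7], [-1.3, -0.5], [-1.5, -0.6], [0.1, -1.0], [1.1, 0.9], [2.8, 1.1], [-1.1, -3.5], [-0.3, -0.1], [-1.0, -0.9], [-1.1, 0.6], [-0.5, 0.5]]
bar [ 0.47021301 -0.1571182   0.17536627] grooves [array([ 0.5442, -0.2265,  0.042 ]), array([ 0.5403, -0.1766,  0.042 ]), array([ 0.5363, -0.1268,  0.042 ]), array([ 0.5323, -0.0769,  0.042 ])]
shift units [ 3.54 -3.12  0.  ] tool x yaw 160.1 y yaw 70.1
```

```bash
python3 -m crank '[[[0.9,-0.78,0],0],[[0.9,-0.78,0],0],[[0.9,-0.78,0],0],[[0.84,-0.78,0],0]]' 0.36 20
python3 -m crank '[[[0,0,0],1],[[0,0,0],1],[[0,0,0],1],[[0,0,0],1],[[0,0,0.5],1],[[0,0,0.5],1],[[0,0,1],1],[[0,0,1],1],[[0,0,1],0.2],[[0,0,0],0],[[0,0,0],0]]'
python3 - <<'E'
from h import *
im,KC=pic("wrist","w3"); goto((.4702,-.1571),.163)
import pickle; pickle.dump(KC,open("w3.pkl","wb"))
E
```

```text
time: 4.62
ee_pos: [0.4689, -0.1577, 0.3395]
eef_rot: [0.173, 0.985, 0.001, 0.0]
ft_force: [0.6, 0.0, 0.1]
width: 0.0551
grip_force: 0.0
time: 6.0
ee_pos: [0.4708, -0.1579, 0.2208]
eef_rot: [0.679, 0.734, 0.001, 0.0]
ft_force: [-0.1, 0.7, -0.6]
width: 0.0315
grip_force: 0.0
shift units [ 0.03 -0.03  1.93] tool x yaw 94.5 y yaw 4.5
```

View pics/w3.png

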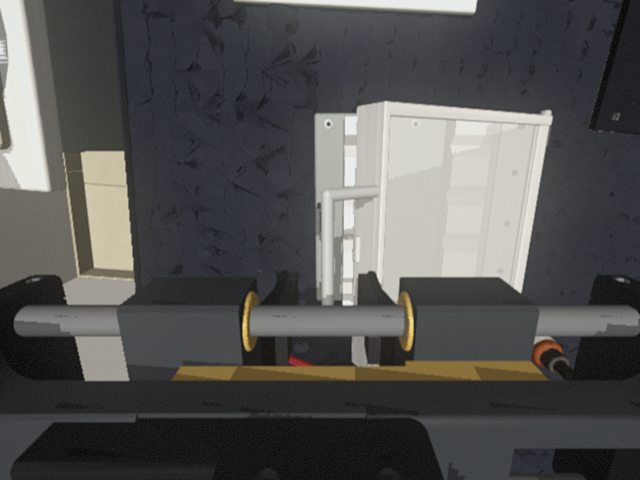

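The bar (u≈326) lies midway between the fingers (287 to 370) and its yaw is aligned, so I'll descend and grip it.

```bash
python3 -m crank '[[[0,0,0.5],0],[[0,0,0.5],0],[[0,0,0.5],0],[[0,0,0.43],0],[[0,0,0],0]]'
python3 -m crank '[[[0,0,0],0],[[0,0,0],0],[[0,0,0],0],[[0,0,0],0]]' 0 20
python3 - <<'E'
from h import *
import numpy as np
th=np.linspace(.513,1.70,23); 
d=np.diff(np.c_[-.231*np.cos(th),-.231*np.sin(th)],axis=0)/.03
print(d.round(2).tolist())
E
```

```text
time: 6.68
ee_pos: [0.4698, -0.1581, 0.1604]
eef_rot: [0.679, 0.734, -0.001, -0.001]
ft_force: [0.1, -1.1, 1.1]
width: 0.0313
grip_force: 0.0
time: 7.18
ee_pos: [0.4707, -0.1582, 0.1619]
eef_rot: [0.679, 0.734, 0.0, 0.0]
ft_force: [0.8, 0.6, 0.2]
width: 0.0069
grip_force: 20.0
[[0.21, -0.36], [0.23, -0.34], [0.25, -0.33], [0.27, -0.32], [0.28, -0.3], [0.3, -0.29], [0.32, -0.27], [0.33, -0.25], [0.34, -0.23], [0.36, -0.22], [0.37, -0.2], [0.38, -0.18], [0.39, -0.16], [0.39, -0.13], [0.4, -0.11], [0.41, -0.09], [0.41, -0.07], [0.41, -0.05], [0.41, -0.02], [0.42, -0.0], [0.41, 0.02], [0.41, 0.04]]
```

```bash
python3 -m crank '[[[0,0.21,-0.36],0],[[0,0.23,-0.34],0],[[0,0.25,-0.33],0],[[0,0.27,-0.32],0],[[0,0.28,-0.3],0],[[0,0.3,-0.29],0],[[0,0.32,-0.27],0],[[0,0.33,-0.25],0],[[0,0.34,-0.23],0],[[0,0.36,-0.22],0],[[0,0.37,-0.2],0],[[0,0,0],0]]'
```

```text
time: 8.68
ee_pos: [0.5688, -0.1504, 0.2538]
eef_rot: [0.679, 0.734, -0.001, -0.0]
ft_force: [6.1, -1.9, -11.7]
width: 0.007
grip_force: 20.0
```

```bash
python3 -m crank '[[[0,0.38,-0.18],0],[[0,0.39,-0.16],0],[[0,0.39,-0.13],0],[[0,0.4,-0.11],0],[[0,0.41,-0.09],0],[[0,0.41,-0.07],0],[[0,0.41,-0.05],0],[[0,0.41,-0.02],0],[[0,0.42,0],0],[[0,0.41,0.02],0],[[0,0.41,0.04],0],[[0,0,0],0]]'
python3 - <<'E'
from h import *
im,KC=pic("top","t1")
cv2.imwrite("pics/t1c.png",cv2.resize(im[130:330,160:440],None,fx=2.8,fy=2.8,interpolation=cv2.INTER_CUBIC))
E
```

```text
time: 10.18
ee_pos: [0.7009, -0.14, 0.2761]
eef_rot: [0.679, 0.734, -0.001, -0.001]
ft_force: [-0.1, -0.1, -6.9]
width: 0.0071
grip_force: 20.0
```

View pics/t1c.png

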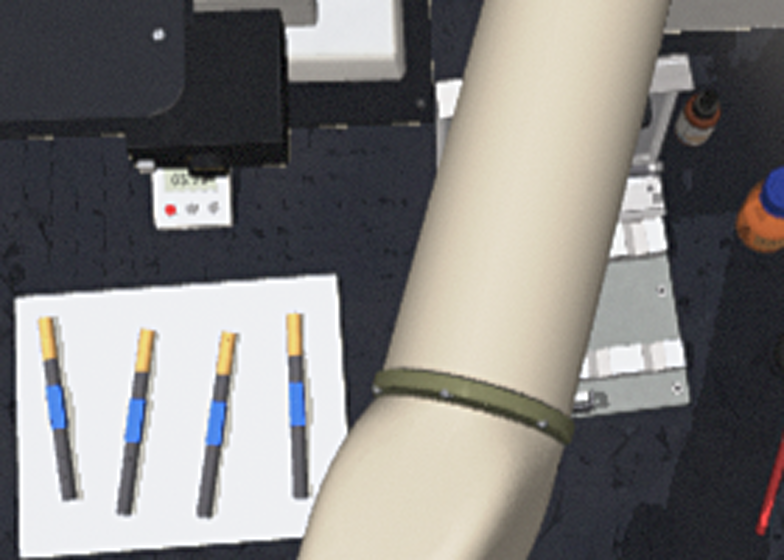

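The cover is upright. I'll release it, retreat, turn, and take a close view of the cassette.

```bash
python3 -m crank '[[[0,0,0],0],[[0,0,0],0],[[0,0,0],0],[[0,0,-0.3],0],[[0,0,-0.5],0],[[0,0,-1],0],[[0,0,-1],0],[[0,-1,0],0],[[0,-1,0],0],[[0,-1,0],0],[[0,-0.7,0],0]]' 0.33 20
python3 -m crank '[[[0,0,0],-1],[[0,0,0],-1],[[0,0,0],-1],[[0,0,0],-1],[[0,0,0],-1],[[0,0,0],-1],[[0,0,0],-1],[[0,0,0],-1],[[0,0,0],-1],[[0,0,0],-1],[[0,0,0],-1],[[0,0,0],-0.25]]' 0.5
python3 - <<'E'
from h import *
import pickle
im,KC=pic("wrist","w4"); pickle.dump(KC,open("w4.pkl","wb")); im=im[80:400,130:530]
cv2.imwrite("pics/w4c.png",cv2.resize(im,None,fx=1.9,fy=1.9,interpolation=cv2.INTER_CUBIC))
q=np.load("q.npy"); goto()
E
```

```text
time: 11.6
ee_pos: [0.589, -0.1496, 0.3631]
eef_rot: [0.68, 0.734, 0.001, 0.001]
ft_force: [0.2, 0.4, 0.2]
width: 0.0282
grip_force: 0.0
time: 13.1
ee_pos: [0.5902, -0.1493, 0.3626]
eef_rot: [-0.039, 0.999, -0.0, 0.001]
ft_force: [-0.0, 0.4, -0.1]
width: 0.0436
grip_force: 0.0
shift units [0. 0. 0.] tool x yaw -175.6 y yaw 94.4
```

View pics/w4c.png

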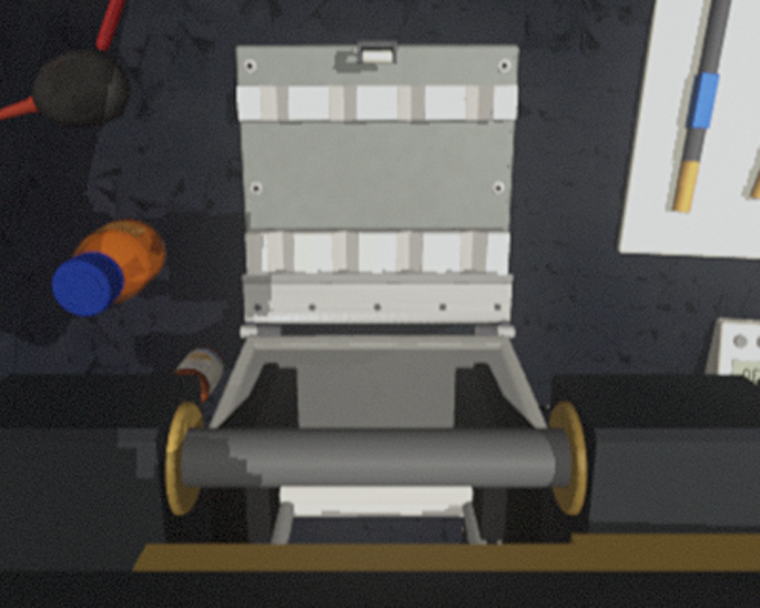

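The view is square to the cassette. The front-row grooves are centred at u≈274.5, 343, 411 and 479, the row spans v=86 to 121, and the plate's front corners are (237,46) and (519,46). I'll refit the cassette pose from this image.

```bash
python3 - <<'E'
exec(open('fit.py').read().split("obs=[(KC,)")[0])
K4=pickle.load(open("w4.pkl","rb")); W=lambda u,v:np.array([130+u/1.9,80+v/1.9])
o4=[(W(237,46),(-.111,-.108,.012)),(W(519,46),(-.111,.108,.012))]
o4+=[(W(u,86),(-.076,y,.042)) for u,y in((274.5,-.075),(343,-.025),(411,.025),(479,.075))]
o4+=[(W(u,121),(-.052,y,.042)) for u,y in((274.5,-.075),(343,-.025),(411,.025),(479,.075))]
o4+=[(W(u,231),(.032,y,.042)) for u,y in((283,-.075),(478,.075))]
f=lambda q:np.concatenate([w2px(K4,world(q,p))-o for o,p in o4])
s=least_squares(f,[.566,-.15,.08],loss="soft_l1"); q=s.x
print(q,np.degrees(q[2]),f(q).reshape(-1,2).round(1).tolist())
np.save("q4.npy",q)
print("grooves",[world(q,[-.028,y,.042]).round(4) for y in(-.075,-.025,.025,.075)])
im=cv2.imread("pics/t1.png")
for k in rods(im,KC,0.015,(160,225,290,330),15): 
    for qq in k: print(*qq)
E
```

```text
[ 0.56433005 -0.14878301  0.08364774] 4.792662319485342 [[-1.3, -2.6], [0.3, -3.6], [-0.2, 0.6], [-0.1, 0.3], [0.4, 0.1], [0.8, -0.1], [0.6, 0.2], [0.3, 0.0], [0.2, -0.2], [0.2, -0.4], [-1.1, 1.9], [-1.5, 1.3]]
grooves [array([ 0.5427, -0.2259,  0.042 ]), array([ 0.5385, -0.176 ,  0.042 ]), array([ 0.5343, -0.1262,  0.042 ]), array([ 0.5302, -0.0764,  0.042 ])]
[179.4 274.8] 83 [0.487  0.3115 0.015 ]
[265.4 273.8] 85 [0.4802 0.0925 0.015 ]
[207.6 279.6] 86 [0.4717 0.2399 0.015 ]
[236.6 280.5] 85 [0.4661 0.1663 0.015 ]
[176.7 250.5] 60 [0.5505 0.319  0.015 ]
[264.8 249.4] 61 [0.5438 0.0925 0.015 ]
[211.1 254.9] 65 [0.5351 0.2306 0.015 ]
[240.2 256. ] 65 [0.5291 0.156  0.015 ]
```

```bash
python3 -m crank '[[[0,0,0],0.55],[[0.46,1,0],0],[[0.46,1,0],0],[[0.46,1,0],0],[[0.46,1,0.5],0],[[0.46,1,1],0],[[0.46,1,1],0],[[0.46,1,1],0],[[0.45,1,1],0],[[0,0.06,1],0],[[0,0,1],0],[[0,0,0],0]]' 0.5 30
python3 - <<'E'
from h import *
im,KC=pic("wrist","w5"); print(rods(im,KC,.015,amin=60)); goto((.4802,.0925),.011)
E
```

```text
time: 14.65
ee_pos: [0.4789, 0.0924, 0.1652]
eef_rot: [0.001, 1.0, -0.001, -0.002]
ft_force: [-0.6, -0.3, 0.7]
width: 0.0433
grip_force: 0.0
([(array([407.7, 211.3]), np.int32(583), array([0.4645, 0.1695, 0.015 ])), (array([485.2, 217.4]), np.int32(575), array([0.4705, 0.2444, 0.015 ])), (array([328.9, 226.3]), np.int32(532), array([0.4791, 0.0942, 0.015 ])), (array([558.1, 232.9]), np.int32(549), array([0.486, 0.317, 0.015]))], [(array([394.8, 270. ]), np.int32(301), array([0.5242, 0.1603, 0.015 ])), (array([469.7, 269.7]), np.int32(175), array([0.524 , 0.2354, 0.015 ])), (array([330.2, 288. ]), np.int32(425), array([0.5436, 0.0956, 0.015 ])), (array([554.2, 288.3]), np.int32(272), array([0.5442, 0.3235, 0.015 ])), (array([220.9, 318.6]), np.int32(228), array([ 0.5781, -0.0189,  0.015 ])), (array([434.9, 325.1]), np.int32(165), array([0.5859, 0.2056, 0.015 ]))])
shift units [-0.01 -0.    5.19] tool x yaw 179.9 y yaw 89.9
```

View pics/w5.png

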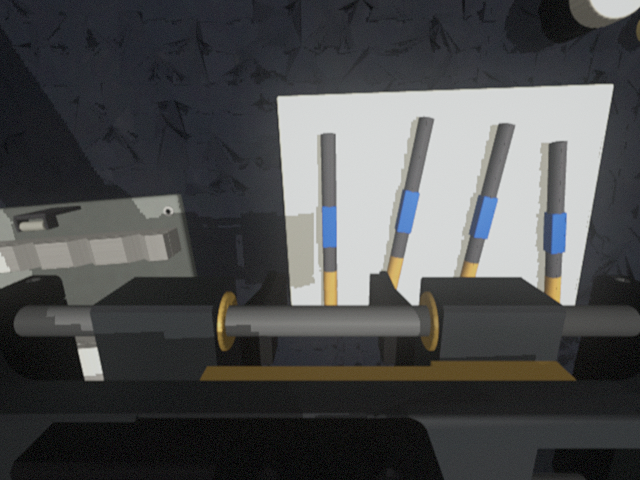

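All four rods are where the top camera put them, and the wrist camera agrees to within 2 mm on this rod (middle at (329,226)). I'll descend and grasp it.

```bash
python3 -m crank '[[[0,0.04,1],0],[[0,0,1],0],[[0,0,1],0],[[0,0,1],0],[[0,0,0.7],0],[[0,0,0.4],0],[[0,0,0],0]]'
python3 -m crank '[[[0,0,0],0],[[0,0,0],0],[[0,0,0],0],[[0,0,0],0],[[0,0,-0.5],0],[[0,0,-1],0],[[0,0,-1],0],[[0,0,-1],0],[[0,0,-1],0],[[0,0,0],0]]' 0 35
python3 - <<'E'
from h import *
im,KC=pic("wrist","w6"); q=np.load("q4.npy"); goto((.5302,-.0764),.12)
print(rods(im,KC,sensors.read_state()["ee_pos"][2]+.004,amin=60))
E
```

```text
time: 15.58
ee_pos: [0.4804, 0.0941, 0.0139]
eef_rot: [0.0, 1.0, 0.0, 0.0]
ft_force: [0.3, 0.6, -0.5]
width: 0.0433
grip_force: 0.0
time: 16.82
ee_pos: [0.4813, 0.0943, 0.1515]
eef_rot: [-0.0, 1.0, 0.001, 0.002]
ft_force: [0.1, 0.8, -1.2]
width: 0.0133
grip_force: 35.0
shift units [-1.66 -5.69  0.99] tool x yaw -180.0 y yaw 90.0
([(array([408.9, 210.6]), np.int32(637), array([0.4384, 0.1348, 0.1538])), (array([490.1, 216.7]), np.int32(623), array([0.4414, 0.1749, 0.1538])), (array([565.9, 233.2]), np.int32(597), array([0.4497, 0.2139, 0.1538])), (array([327.4, 280.4]), np.int32(1249), array([0.4751, 0.095 , 0.1538]))], [(array([395.2, 267.4]), np.int32(238), array([0.4679, 0.1298, 0.1538])), (array([473.7, 272.6]), np.int32(214), array([0.4707, 0.1704, 0.1538])), (array([560.4, 292.3]), np.int32(333), array([0.4818, 0.2173, 0.1538])), (array([282.6, 323.7]), np.int32(243), array([0.5002, 0.0708, 0.1538])), (array([373.2, 324.7]), np.int32(149), array([0.5008, 0.1197, 0.1538]))])
```

View pics/w6.png

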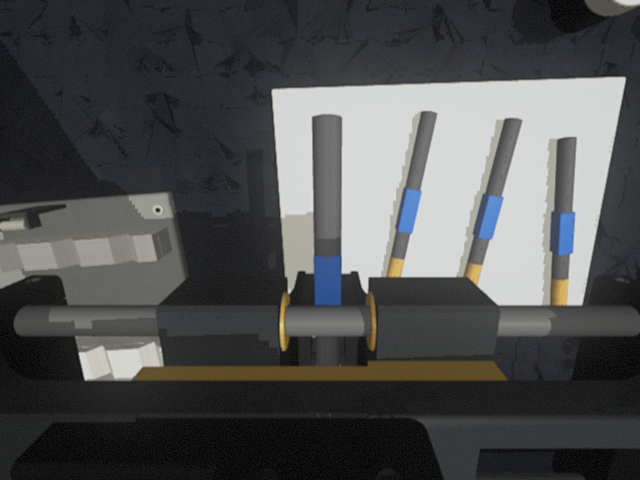

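The rod is held level: the rear edge of its grip is at (328,257) and its rear end at (328,117). I'll check where the grip sits along the rod.

```bash
cat >> h.py <<'E'
def heldoff(KC,vb,ve,st,u=328,dz=.002):
    """rod middle relative to TCP along tool -x (forward), from rear grip edge (top face) and rear end top rim"""
    M=R.from_quat(st["eef_rot"]).as_matrix(); z=st["ee_pos"][2]+dz+.007
    g=lambda v:-(M.T@(px2w(KC,(u,v),z)-st["ee_pos"]))[0]
    print("middle ahead of TCP by: from grip edge %.4f, from rear end %.4f"%(g(vb)+.02,g(ve)+.085))
E
python3 - <<'E'
from h import *
st=sensors.read_state(); heldoff(model("wrist",st),257,116,st)
E
```

```text
middle ahead of TCP by: from grip edge -0.0013, from rear end -0.0009
```

```bash
python3 -m crank '[[[-0.28,-0.95,0],0],[[-0.28,-0.95,0],0],[[-0.28,-0.95,0],0],[[-0.28,-0.95,0],0],[[-0.28,-0.95,0],0],[[-0.27,-0.95,0],0],[[0,0,0.8],-0.6],[[0,0,0.8],0],[[0,0,0.8],0],[[0,0,0.6],0],[[0,0,0],0]]'
python3 - <<'E'
from h import *
im,KC=pic("wrist","w7"); goto((.5305,-.0764),.04)
im=im[40:320,60:480]; cv2.imwrite("pics/w7c.png",cv2.resize(im,None,fx=1.8,fy=1.8,interpolation=cv2.INTER_CUBIC))
E
```

```text
time: 18.25
ee_pos: [0.5288, -0.0769, 0.0569]
eef_rot: [-0.042, 0.999, 0.0, -0.002]
ft_force: [-0.8, -0.6, -0.4]
width: 0.0136
grip_force: 35.0
shift units [-0.03  0.02  0.6 ] tool x yaw -175.2 y yaw 94.8
```

View pics/w7c.png

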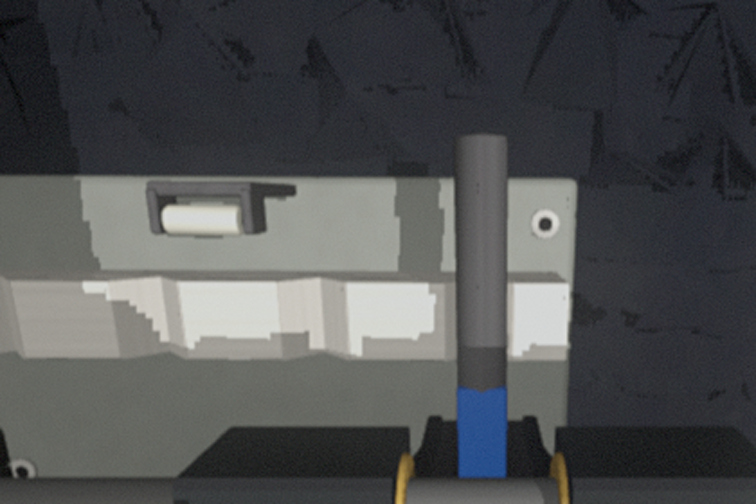

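The rod is over groove 4: its axis is at u≈482 and the groove centre at ≈478, about 1 mm off. I'll check the x distance using the front row's rear edge (v=358).

```bash
python3 - <<'E'
from h import *
st=sensors.read_state(); KC=model("wrist",st); M=R.from_quat(st["eef_rot"]).as_matrix()
for v,z,n in((358,.042,"row rear -52"),(275,.042,"row front -76"),(388,.066,"grip rear edge")):
    p=px2w(KC,(60+480/1.8,40+v/1.8),z); print(n,-(M.T@(p-st["ee_pos"]))[0])
E
```

```text
row rear -52 -0.02343713576177964
row front -76 -0.04916664177626021
grip rear edge -0.021552977403370595
```

```bash
python3 -m crank '[[[-0.04,0,0.3],0],[[0,0,0.25],0],[[0,0,0],0],[[0,0,0],0]]'
python3 -m crank '[[[0,0,0],0],[[0,0,0],0],[[0,0,0.15],0],[[0,0,0.15],0],[[0,0,0],0]]' 0.35
python3 -m crank '[[[0,0,0],0],[[0,0,0],0],[[0,0,0],0],[[0,0,0],0]]' 0 15
python3 -m crank '[[[-0.15,0,0],0],[[-0.15,0,0],0],[[-0.15,0,0],0],[[-0.15,0,0],0],[[0,0,0],0]]'
```

```text
time: 18.8
ee_pos: [0.5312, -0.0769, 0.042]
eef_rot: [-0.042, 0.999, 0.0, -0.0]
ft_force: [-0.4, -0.7, -0.3]
width: 0.0138
grip_force: 35.0
time: 19.42
ee_pos: [0.5309, -0.0768, 0.0323]
eef_rot: [-0.042, 0.999, 0.0, -0.001]
ft_force: [0.6, 0.2, 0.2]
width: 0.0303
grip_force: 0.0
time: 19.92
ee_pos: [0.5315, -0.0776, 0.0332]
eef_rot: [-0.042, 0.999, -0.0, 0.0]
ft_force: [0.3, -3.5, 2.0]
width: 0.0139
grip_force: 15.0
time: 20.55
ee_pos: [0.55, -0.0761, 0.0332]
eef_rot: [-0.042, 0.999, -0.0, 0.001]
ft_force: [0.6, -4.3, 2.6]
width: 0.0137
grip_force: 15.0
```

```bash
python3 -m crank '[[[-0.1,-0.03,0],0],[[-0.1,0,0],0],[[-0.1,0,0],0],[[-0.05,0,0],0],[[0,0,0],0]]'
python3 -m crank '[[[-0.05,0,0],0],[[-0.05,0,0],0],[[-0.05,0,0],0],[[0,0,0],0]]'
python3 -m crank '[[[-0.05,0,0],0],[[-0.05,0,0],0],[[-0.05,0,0],0],[[0,0,0],0]]'
```

```text
time: 21.18
ee_pos: [0.5601, -0.0755, 0.033]
eef_rot: [-0.042, 0.999, -0.0, 0.0]
ft_force: [-1.1, -4.3, 3.3]
width: 0.0141
grip_force: 15.0
time: 21.68
ee_pos: [0.5643, -0.0752, 0.033]
eef_rot: [-0.042, 0.999, -0.0, 0.0]
ft_force: [-1.9, -4.1, 3.7]
width: 0.0139
grip_force: 15.0
time: 22.18
ee_pos: [0.5656, -0.0751, 0.0322]
eef_rot: [-0.042, 0.999, 0.0, -0.003]
ft_force: [-13.9, -4.2, 11.3]
width: 0.0135
grip_force: 15.0
```

```bash
python3 -m crank '[[[0,0,0],0],[[0,0,0],0],[[0,0,-0.4],0],[[0,0,-0.8],0],[[0,0,-1],0],[[0,0,-1],0],[[0,0,-1],0],[[0,0,0],0.9],[[0,0,0],0.85],[[0,0,0],0]]' 0.35
python3 - <<'E'
from h import *
im,KC=pic("wrist","w8"); goto((.4657,.167),.15)
im2,KT=pic("top","t2"); print(rods(im2,KT,.015,(160,225,290,330),15))
im=im[0:300,60:480]; cv2.imwrite("pics/w8c.png",cv2.resize(im,None,fx=1.8,fy=1.8,interpolation=cv2.INTER_CUBIC))
E
```

```text
time: 23.42
ee_pos: [0.5689, -0.0743, 0.1597]
eef_rot: [0.08, 0.997, 0.0, 0.0]
ft_force: [0.1, 0.2, 1.3]
width: 0.0304
grip_force: 0.0
shift units [4.66 7.41 0.32] tool x yaw 171.0 y yaw 81.0
([(array([179.4, 274.8]), np.int32(83), array([0.487 , 0.3115, 0.015 ])), (array([207.6, 279.6]), np.int32(86), array([0.4717, 0.2399, 0.015 ])), (array([236.6, 280.5]), np.int32(85), array([0.4661, 0.1663, 0.015 ]))], [(array([176.6, 250.4]), np.int32(60), array([0.5507, 0.3192, 0.015 ])), (array([211.1, 254.9]), np.int32(65), array([0.5352, 0.2306, 0.015 ])), (array([240.2, 256.1]), np.int32(67), array([0.5289, 0.1561, 0.015 ]))])
```

View pics/w8c.png

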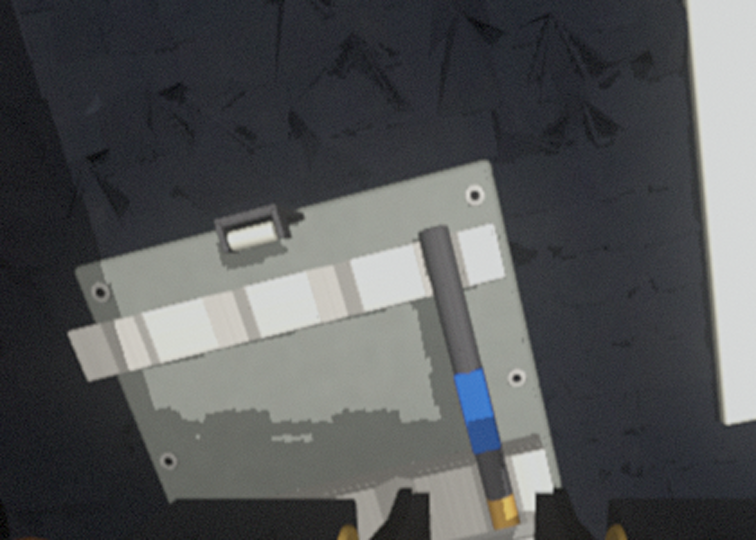

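Rod 1 sits in groove 4 with its rear end (435,232) just proud of the front row, as it should when home. Only one picture view is left, so I'll use numeric image checks from here. Next rod.

```bash
python3 -m crank '[[[0.58,0.93,0],0],[[0.58,0.93,0],0],[[0.58,0.93,0],0],[[0.58,0.93,0],0],[[0.58,0.93,0],0],[[0.58,0.93,0],0],[[0.58,0.93,0],0],[[0.6,0.9,0],0],[[0,0,0.3],0],[[0,0,0],0],[[0,0,0],0]]' 0.5 35
cat >> h.py <<'E'
def near(ztop=.022):
    """wrist view: grip rod nearest the TCP: grip centre on its top face and rod yaw, in the world"""
    im,KC=pic("wrist"); b,g,rr=[im[:,:,i].astype(int) for i in range(3)]
    m=((b>90)&(b-rr>60)&(b-g>25)).astype(np.uint8); m[285:]=0
    n,l,s,c=cv2.connectedComponentsWithStats(m); i=min((i for i in range(1,n) if s[i,4]>150),key=lambda i:abs(c[i][0]-328))
    rect=cv2.minAreaRect(np.argwhere(l==i)[:,::-1].astype(np.float32)); bp=cv2.boxPoints(rect)
    W=np.array([px2w(KC,p,ztop)[:2] for p in bp]); e=[W[1]-W[0],W[2]-W[1]]; e=max(e,key=np.linalg.norm); e=e*np.sign(e[0])
    print("area",s[i,4],"px",c[i].round(1),"centre",px2w(KC,c[i],ztop)[:2].round(4),"yaw",np.degrees(np.arctan2(e[1],e[0])).round(1),"len",np.linalg.norm(e).round(4))
def held():
    """rear edge of the held rod's grip and rear end down the image column of the rod"""
    st=sensors.read_state(); im,KC=pic("wrist"); b,g,rr=[np.median(im[:290,322:334,i].astype(int),axis=1) for i in range(3)]
    bl=np.where((b>90)&(b-rr>60))[0]; vb=bl.min(); gray=(b+g+rr)/3
    print("blue rows",bl.min(),bl.max(),"col",[int(x) for x in gray[60:bl.min():6]]); heldoff(KC,vb,116,st,dz=.004)
E
python3 -c "
from h import *
near(); goto((.466,.1665),.011)"
```

```text
time: 24.9
ee_pos: [0.4666, 0.166, 0.15]
eef_rot: [0.081, 0.997, -0.0, 0.0]
ft_force: [-0.1, 0.9, -0.2]
width: 0.0435
grip_force: 0.0
area 590 px [328.6 227.1] centre [0.4631 0.1682] yaw -8.9 len 0.0398
shift units [0.02 0.01 4.64] tool x yaw 170.7 y yaw 80.7
```

```bash
python3 -m crank '[[[0.06,0.03,1],0],[[0,0,1],0],[[0,0,1],0],[[0,0,0.8],0],[[0,0,0.5],0],[[0,0,0.34],0],[[0,0,0],0],[[0,0,0],0]]'
python3 -m crank '[[[0,0,0],0],[[0,0,0],0],[[0,0,0],0],[[0,0,0],0],[[0,0,-0.5],0],[[0,0,-1],0],[[0,0,-1],0],[[0,0,-1],0],[[0,0,-1],0],[[0,0,0],0]]' 0 35
python3 -c "
from h import *
held(); goto((.5345,-.126),.15)"
```

```text
time: 25.95
ee_pos: [0.4651, 0.1685, 0.0115]
eef_rot: [0.08, 0.997, 0.0, 0.0]
ft_force: [0.4, -0.2, 0.3]
width: 0.0438
grip_force: 0.0
time: 27.2
ee_pos: [0.4659, 0.1689, 0.1487]
eef_rot: [0.08, 0.997, 0.001, 0.002]
ft_force: [0.5, 0.5, -1.7]
width: 0.0135
grip_force: 35.0
blue rows 262 289 col [52, 53, 55, 56, 58, 59, 62, 212, 214, 215, 107, 109, 110, 111, 112, 110, 112, 113, 113, 113, 111, 112, 112, 113, 113, 111, 112, 111, 112, 112, 109, 110, 83, 82]
middle ahead of TCP by: from grip edge 0.0005, from rear end -0.0008
shift units [-3.85 -9.32 -0.11] tool x yaw 170.8 y yaw 80.8
```

```bash
python3 -m crank '[[[-0.38,-0.94,0],0],[[-0.38,-0.94,0],0],[[-0.38,-0.94,0],0],[[-0.38,-0.94,0],0],[[-0.38,-0.94,0],0],[[-0.38,-0.94,0],0],[[-0.38,-0.94,0],0],[[-0.38,-0.94,0],0],[[-0.38,-0.92,0],0],[[-0.41,-0.92,0],0],[[0,0,0],-0.9],[[0,0,0],-0.84]]'
python3 -m crank '[[[0,0,0],0],[[0,0,1],0],[[0,0,1],0],[[0,0,0.8],0],[[0,0,0.3],0],[[0,0,0],0]]'
python3 -c "
from h import *
held(); goto((.5337,-.127),.038)"
```

```text
time: 28.75
ee_pos: [0.5323, -0.1275, 0.1444]
eef_rot: [-0.043, 0.999, 0.0, -0.001]
ft_force: [0.8, 0.1, -1.2]
width: 0.0137
grip_force: 35.0
time: 29.5
ee_pos: [0.5328, -0.1272, 0.0525]
eef_rot: [-0.041, 0.999, 0.0, -0.001]
ft_force: [-0.2, -0.1, -1.1]
width: 0.0139
grip_force: 35.0
blue rows 262 289 col [62, 61, 53, 53, 56, 58, 60, 64, 67, 67, 130, 129, 131, 131, 131, 134, 134, 135, 135, 137, 138, 139, 139, 140, 142, 141, 141, 140, 139, 128, 105, 105, 103, 101]
middle ahead of TCP by: from grip edge 0.0007, from rear end -0.0007
shift units [-0.01  0.01  0.51] tool x yaw -175.3 y yaw 94.7
```

```bash
python3 -m crank '[[[-0.01,0,0.3],0],[[0,0,0.16],0],[[0,0,0],0],[[0,0,0],0]]'
python3 -m crank '[[[0,0,0],0],[[0,0,0],0],[[0,0,0.15],0],[[0,0,0],0]]' 0.35
python3 -m crank '[[[0,0,0],0],[[0,0,0],0],[[0,0,0],0],[[-0.15,0,0],0],[[-0.15,0,0],0],[[-0.15,0,0],0],[[-0.15,0,0],0],[[-0.15,0,0],0],[[-0.1,0,0],0],[[-0.05,0,0],0],[[0,0,0],0]]' 0 15
```

```text
time: 30.05
ee_pos: [0.5335, -0.1272, 0.039]
eef_rot: [-0.041, 0.999, 0.0, 0.0]
ft_force: [0.0, 0.6, -0.3]
width: 0.0135
grip_force: 35.0
time: 30.55
ee_pos: [0.5332, -0.1271, 0.034]
eef_rot: [-0.041, 0.999, 0.0, -0.0]
ft_force: [-0.2, 0.4, 0.1]
width: 0.0299
grip_force: 0.0
time: 31.92
ee_pos: [0.5608, -0.1255, 0.0346]
eef_rot: [-0.041, 0.999, -0.0, 0.0]
ft_force: [-1.0, -5.6, 3.4]
width: 0.0142
grip_force: 15.0
```

```bash
python3 -m crank '[[[-0.05,-0.03,0],0],[[-0.05,0,0],0],[[-0.05,0,0],0],[[0,0,0],0]]'
python3 -m crank '[[[-0.05,0,0],0],[[-0.05,0,0],0],[[0,0,0],0]]'
python3 -m crank '[[[-0.05,0,0],0],[[-0.03,0,0],0],[[0,0,0],0]]'
```

```text
time: 32.42
ee_pos: [0.5652, -0.1253, 0.0344]
eef_rot: [-0.041, 0.999, 0.0, 0.0]
ft_force: [-0.0, -1.5, 2.3]
width: 0.014
grip_force: 15.0
time: 32.8
ee_pos: [0.5668, -0.1252, 0.0344]
eef_rot: [-0.041, 0.999, 0.0, -0.001]
ft_force: [-8.4, -1.8, 10.4]
width: 0.014
grip_force: 15.0
time: 33.17
ee_pos: [0.5675, -0.1251, 0.034]
eef_rot: [-0.041, 0.999, 0.001, -0.003]
ft_force: [-14.9, -1.9, 14.0]
width: 0.0139
grip_force: 15.0
```

```bash
python3 -m crank '[[[0,0,0],0],[[0,0,0],0],[[0,0,-0.4],0],[[0,0,-0.8],0],[[0,0,-1],0],[[0,0,-1],0],[[0,0,-1],0],[[0,0,0],0.85],[[0,0,0],0.8],[[0,0,0],0]]' 0.35
python3 - <<'E'
from h import *
im,KC=pic("wrist","w9"); goto((.470,.242),.15)
im2,KT=pic("top","t3"); print(rods(im2,KT,.015,(160,225,290,330),15))
E
```

```text
time: 34.42
ee_pos: [0.5706, -0.1249, 0.1612]
eef_rot: [0.073, 0.997, 0.0, 0.0]
ft_force: [-0.8, -0.1, -0.5]
width: 0.0302
grip_force: 0.0
shift units [ 5.08 11.62  0.37] tool x yaw 171.7 y yaw 81.7
([(array([179.4, 274.8]), np.int32(81), array([0.4871, 0.3117, 0.015 ])), (array([207.6, 279.5]), np.int32(85), array([0.4718, 0.2399, 0.015 ]))], [(array([176.5, 250.5]), np.int32(64), array([0.5506, 0.3194, 0.015 ])), (array([211. , 254.9]), np.int32(72), array([0.5352, 0.2309, 0.015 ]))])
```

```bash
python3 -m crank '[[[0.42,0.97,0],0],[[0.42,0.97,0],0],[[0.42,0.97,0],0],[[0.42,0.97,0],0],[[0.42,0.97,0],0],[[0.42,0.97,0],0],[[0.42,0.97,0],0],[[0.42,0.97,0],0],[[0.42,0.97,0],0],[[0.42,0.97,0],0],[[0.42,0.97,0],0],[[0.45,0.95,0],0]]' 0.5 35
python3 -m crank '[[[0,0,0.3],0],[[0,0,0],0],[[0,0,0],0]]'
python3 -c "
from h import *
near(); goto((.470,.242),.011)"
```

```text
time: 36.02
ee_pos: [0.4709, 0.2431, 0.1607]
eef_rot: [0.073, 0.997, 0.0, 0.0]
ft_force: [0.6, 0.4, -0.3]
width: 0.0436
grip_force: 0.0
time: 36.4
ee_pos: [0.4717, 0.241, 0.1516]
eef_rot: [0.074, 0.997, -0.0, 0.0]
ft_force: [0.3, -0.9, -0.8]
width: 0.0434
grip_force: 0.0
area 598 px [327.1 227.8] centre [0.4689 0.2417] yaw -8.2 len 0.0391
shift units [0.06 0.02 4.69] tool x yaw 171.5 y yaw 81.5
```

```bash
python3 -m crank '[[[0.03,0.02,1],0],[[0,0,1],0],[[0,0,1],0],[[0,0,0.8],0],[[0,0,0.5],0],[[0,0,0.4],0],[[0,0,0],0],[[0,0,0],0]]'
python3 -m crank '[[[0,0,0],0],[[0,0,0],0],[[0,0,0],0],[[0,0,0],0],[[0,0,-0.5],0],[[0,0,-1],0],[[0,0,-1],0],[[0,0,-1],0],[[0,0,-1],0],[[0,0,0],0]]' 0 35
python3 -c "
from h import *
held(); goto((.5378,-.1768),.15)"
```

```text
time: 37.45
ee_pos: [0.4709, 0.2431, 0.0112]
eef_rot: [0.074, 0.997, 0.0, 0.0]
ft_force: [-0.3, 0.2, 0.1]
width: 0.0435
grip_force: 0.0
time: 38.7
ee_pos: [0.4717, 0.2436, 0.1486]
eef_rot: [0.074, 0.997, 0.002, 0.002]
ft_force: [-1.1, 0.3, -1.3]
width: 0.0136
grip_force: 35.0
blue rows 263 289 col [57, 57, 59, 64, 64, 166, 214, 214, 214, 215, 110, 112, 111, 112, 113, 113, 114, 113, 111, 111, 113, 114, 113, 113, 112, 111, 112, 110, 110, 109, 110, 102, 83, 81]
middle ahead of TCP by: from grip edge 0.0010, from rear end -0.0008
shift units [ -4.27 -13.52  -0.12] tool x yaw 171.5 y yaw 81.5
```

```bash
python3 -m crank '[[[-0.3,-0.97,0],0],[[-0.3,-0.97,0],0],[[-0.3,-0.97,0],0],[[-0.3,-0.97,0],0],[[-0.3,-0.97,0],0],[[-0.3,-0.97,0],0],[[-0.3,-0.97,0],0],[[-0.3,-0.97,0],0],[[-0.3,-0.97,0],0],[[-0.3,-0.97,0],0],[[-0.31,-0.97,0],0],[[-0.31,-0.97,0],0]]'
python3 -m crank '[[[-0.31,-0.95,0],0],[[-0.31,-0.95,0],0],[[0,0,0],-0.85],[[0,0,0],-0.8],[[0,0,1],0],[[0,0,1],0],[[0,0,0.8],0],[[0,0,0.3],0],[[0,0,0],0],[[0,0,0],0]]'
python3 -c "
from h import *
held(); goto((.5375,-.177),.038)"
```

```text
time: 40.25
ee_pos: [0.5258, -0.1194, 0.1446]
eef_rot: [0.074, 0.997, 0.0, -0.001]
ft_force: [-0.3, 0.7, -1.2]
width: 0.0135
grip_force: 35.0
time: 41.5
ee_pos: [0.5369, -0.1778, 0.0533]
eef_rot: [-0.041, 0.999, -0.0, 0.001]
ft_force: [-0.6, 0.0, -0.1]
width: 0.0136
grip_force: 35.0
blue rows 262 289 col [66, 67, 67, 68, 69, 68, 70, 70, 69, 69, 137, 137, 136, 139, 139, 140, 140, 140, 143, 144, 145, 146, 147, 148, 149, 149, 149, 149, 148, 138, 115, 114, 110, 108]
middle ahead of TCP by: from grip edge 0.0007, from rear end -0.0007
shift units [-0.02  0.02  0.51] tool x yaw -175.3 y yaw 94.7
```

```bash
python3 -m crank '[[[-0.01,0,0.3],0],[[0,0,0.18],0],[[0,0,0],0],[[0,0,0],0]]'
python3 -m crank '[[[0,0,0],0],[[0,0,0],0],[[0,0,0.13],0],[[0,0,0],0]]' 0.35
python3 -m crank '[[[0,0,0],0],[[0,0,0],0],[[0,0,0],0],[[-0.15,0,0],0],[[-0.15,0,0],0],[[-0.15,0,0],0],[[-0.15,0,0],0],[[-0.15,0,0],0],[[-0.1,0,0],0],[[-0.1,0,0],0],[[0,0,0],0]]' 0 15
```

```text
time: 42.05
ee_pos: [0.5366, -0.1776, 0.0378]
eef_rot: [-0.041, 0.999, 0.0, -0.0]
ft_force: [-0.1, 0.3, -0.4]
width: 0.0138
grip_force: 35.0
time: 42.55
ee_pos: [0.5364, -0.1775, 0.0337]
eef_rot: [-0.041, 0.999, 0.0, -0.0]
ft_force: [0.6, -0.2, -0.2]
width: 0.0298
grip_force: 0.0
time: 43.92
ee_pos: [0.5656, -0.1754, 0.0342]
eef_rot: [-0.041, 0.999, -0.0, 0.0]
ft_force: [-0.2, -3.2, 1.2]
width: 0.0138
grip_force: 15.0
```

```bash
python3 -m crank '[[[-0.05,-0.02,0],0],[[-0.05,0,0],0],[[0,0,0],0]]'
python3 -m crank '[[[-0.05,0,0],0],[[-0.05,0,0],0],[[0,0,0],0]]'
python3 -m crank '[[[-0.05,0,0],0],[[-0.03,0,0],0],[[0,0,0],0]]'
```

```text
time: 44.3
ee_pos: [0.5683, -0.1753, 0.0341]
eef_rot: [-0.041, 0.999, 0.0, 0.0]
ft_force: [-0.5, 0.1, 3.3]
width: 0.0139
grip_force: 15.0
time: 44.68
ee_pos: [0.5709, -0.1751, 0.0341]
eef_rot: [-0.041, 0.999, 0.0, -0.0]
ft_force: [-4.0, 0.5, 5.9]
width: 0.0139
grip_force: 15.0
time: 45.05
ee_pos: [0.5711, -0.175, 0.0339]
eef_rot: [-0.041, 0.999, 0.001, -0.002]
ft_force: [-13.1, 1.8, 12.9]
width: 0.0138
grip_force: 15.0
```

```bash
python3 -m crank '[[[0,0,0],0],[[0,0,0],0],[[0,0,-0.4],0],[[0,0,-0.8],0],[[0,0,-1],0],[[0,0,-1],0],[[0,0,-1],0],[[0,0,0],-0.28],[[0,0,0],0]]' 0.35
python3 - <<'E'
from h import *
im,KC=pic("wrist","w10"); goto((.486,.314),.15)
im2,KT=pic("top","t4"); print(rods(im2,KT,.015,(160,225,290,330),15))
E
```

```text
time: 46.18
ee_pos: [0.5734, -0.175, 0.16]
eef_rot: [-0.061, 0.998, 0.0, 0.0]
ft_force: [-0.4, -0.1, -1.3]
width: 0.0306
grip_force: 0.0
shift units [ 0.91 16.53  0.33] tool x yaw -173.0 y yaw 97.0
([(array([179.4, 274.8]), np.int32(81), array([0.4871, 0.3117, 0.015 ]))], [(array([176.5, 250.5]), np.int32(66), array([0.5505, 0.3195, 0.015 ]))])
```

```bash
python3 -m crank '[[[0.06,0.98,0],0],[[0.06,0.98,0],0],[[0.06,0.98,0],0],[[0.06,0.98,0],0],[[0.06,0.98,0],0],[[0.06,0.98,0],0],[[0.06,0.98,0],0],[[0.06,0.98,0],0],[[0.06,0.98,0],0],[[0.06,0.98,0],0],[[0.06,0.98,0],0],[[0.06,0.98,0],0]]' 0.5 35
python3 -m crank '[[[0.04,0.98,0],0],[[0.04,0.98,0],0],[[0.04,0.98,0],0],[[0.04,0.98,0],0],[[0.04,0.8,0],0],[[0,0,0.3],0],[[0,0,0],0],[[0,0,0],0]]'
python3 -c "
from h import *
near(); goto((.486,.314),.011)"
```

```text
time: 47.78
ee_pos: [0.5086, 0.1732, 0.1594]
eef_rot: [-0.061, 0.998, -0.0, -0.001]
ft_force: [0.3, 0.7, 0.0]
width: 0.0434
grip_force: 0.0
time: 48.78
ee_pos: [0.4865, 0.311, 0.1509]
eef_rot: [-0.06, 0.998, -0.0, -0.0]
ft_force: [0.8, 0.4, 0.4]
width: 0.0436
grip_force: 0.0
area 604 px [329.3 228.7] centre [0.4842 0.3129] yaw 7.3 len 0.0391
shift units [0.01 0.1  4.67] tool x yaw -173.1 y yaw 96.9
```

```bash
python3 -m crank '[[[0.01,0.08,1],0],[[0,0,1],0],[[0,0,1],0],[[0,0,0.8],0],[[0,0,0.5],0],[[0,0,0.37],0],[[0,0,0],0],[[0,0,0],0]]'
python3 -m crank '[[[0,0,0],0],[[0,0,0],0],[[0,0,0],0],[[0,0,0],0],[[0,0,-0.5],0],[[0,0,-1],0],[[0,0,-1],0],[[0,0,-1],0],[[0,0,-1],0],[[0,0,0],0]]' 0 35
python3 -c "
from h import *
held(); goto((.5418,-.2271),.15)"
```

```text
time: 49.82
ee_pos: [0.486, 0.3149, 0.0118]
eef_rot: [-0.061, 0.998, 0.0, 0.0]
ft_force: [0.6, -1.0, 0.3]
width: 0.0434
grip_force: 0.0
time: 51.08
ee_pos: [0.4868, 0.3155, 0.1495]
eef_rot: [-0.061, 0.998, 0.002, 0.002]
ft_force: [-0.1, 1.7, -1.7]
width: 0.0136
grip_force: 35.0
blue rows 261 289 col [65, 64, 215, 214, 214, 214, 214, 214, 215, 215, 112, 112, 112, 111, 111, 112, 112, 111, 111, 110, 109, 110, 110, 109, 108, 109, 108, 106, 108, 80, 80, 78, 76, 77]
middle ahead of TCP by: from grip edge 0.0002, from rear end -0.0006
shift units [  0.35 -18.16  -0.11] tool x yaw -173.0 y yaw 97.0
```

```bash
python3 -m crank '[[[0.02,-0.98,0],0],[[0.02,-0.98,0],0],[[0.02,-0.98,0],0],[[0.02,-0.98,0],0],[[0.02,-0.98,0],0],[[0.02,-0.98,0],0],[[0.02,-0.98,0],0],[[0.02,-0.98,0],0],[[0.02,-0.98,0],0],[[0.02,-0.98,0],0],[[0.02,-0.98,0],0],[[0.02,-0.98,0],0]]'
python3 -m crank '[[[0.02,-0.91,0],0],[[0.02,-0.91,0],0],[[0.02,-0.91,0],0],[[0.02,-0.91,0],0],[[0.02,-0.91,0],0],[[0.01,-0.91,0],0],[[0,-0.91,0],0],[[0,0,0],0.28],[[0,0,1],0],[[0,0,1],0],[[0,0,0],0]]'
python3 -c "
from h import *
held(); goto((.5415,-.2271),.038)"
```

```text
time: 52.62
ee_pos: [0.5205, -0.0374, 0.1452]
eef_rot: [-0.061, 0.998, 0.0, -0.001]
ft_force: [-0.0, -0.1, -0.9]
width: 0.0138
grip_force: 35.0
time: 54.0
ee_pos: [0.5393, -0.2248, 0.0836]
eef_rot: [-0.041, 0.999, 0.001, -0.003]
ft_force: [-0.3, -0.9, -1.0]
width: 0.0135
grip_force: 35.0
blue rows 260 289 col [69, 55, 66, 68, 73, 72, 73, 66, 69, 75, 143, 145, 146, 145, 146, 147, 149, 148, 150, 151, 151, 152, 152, 153, 154, 153, 153, 152, 152, 151, 115, 113, 112, 110]
middle ahead of TCP by: from grip edge -0.0003, from rear end -0.0007
shift units [-0.03 -0.06  1.58] tool x yaw -175.3 y yaw 94.7
```

```bash
python3 -m crank '[[[-0.03,-0.06,0.8],0],[[0,0,0],0],[[0,0,0.4],0],[[0,0,0.3],0],[[0,0,0],0],[[0,0,0],0]]'
python3 -c "
from h import *
held(); goto((.5415,-.2271),.038)"
```

```text
time: 54.8
ee_pos: [0.5423, -0.2284, 0.0413]
eef_rot: [-0.041, 0.999, -0.0, 0.0]
ft_force: [0.2, 1.9, -0.6]
width: 0.0138
grip_force: 35.0
blue rows 261 289 col [66, 69, 60, 52, 51, 53, 56, 73, 75, 74, 141, 143, 142, 144, 145, 145, 146, 147, 149, 149, 151, 152, 154, 151, 154, 155, 156, 155, 156, 125, 120, 119, 117, 116]
middle ahead of TCP by: from grip edge 0.0002, from rear end -0.0007
shift units [0.03 0.05 0.11] tool x yaw -175.3 y yaw 94.7
```

```bash
python3 -m crank '[[[0.02,0.04,0.1],0],[[0,0,0],0],[[0,0,0],0]]'
python3 -m crank '[[[0,0,0],0],[[0,0,0],0],[[0,0,0.13],0],[[0,0,0],0]]' 0.35
python3 -m crank '[[[0,0,0],0],[[0,0,0],0],[[0,0,0],0],[[-0.15,0,0],0],[[-0.15,0,0],0],[[-0.15,0,0],0],[[-0.15,0,0],0],[[-0.15,0,0],0],[[-0.1,0,0],0],[[-0.1,0,0],0],[[0,0,0],0]]' 0 15
```

```text
time: 55.22
ee_pos: [0.5417, -0.2273, 0.0382]
eef_rot: [-0.041, 0.999, -0.0, 0.0]
ft_force: [0.4, -1.5, 0.3]
width: 0.0136
grip_force: 35.0
time: 55.72
ee_pos: [0.5412, -0.2269, 0.0336]
eef_rot: [-0.041, 0.999, 0.0, -0.0]
ft_force: [0.6, 0.3, 0.7]
width: 0.0298
grip_force: 0.0
time: 57.1
ee_pos: [0.5703, -0.2251, 0.0343]
eef_rot: [-0.041, 0.999, -0.0, 0.0]
ft_force: [1.3, -5.5, 1.5]
width: 0.0137
grip_force: 15.0
```

```bash
python3 -m crank '[[[-0.05,-0.03,0],0],[[-0.05,0,0],0],[[0,0,0],0]]'
python3 -m crank '[[[-0.05,0,0],0],[[-0.05,0,0],0],[[0,0,0],0]]'
python3 -m crank '[[[-0.05,0,0],0],[[-0.03,0,0],0],[[0,0,0],0]]'
```

```text
time: 57.48
ee_pos: [0.5731, -0.2251, 0.0341]
eef_rot: [-0.041, 0.999, 0.0, 0.0]
ft_force: [-1.6, -0.6, 3.7]
width: 0.0142
grip_force: 15.0
time: 57.85
ee_pos: [0.5751, -0.2249, 0.0341]
eef_rot: [-0.041, 0.999, 0.001, -0.001]
ft_force: [-6.6, 0.9, 8.1]
width: 0.0138
grip_force: 15.0
time: 58.22
ee_pos: [0.5756, -0.2249, 0.0338]
eef_rot: [-0.041, 0.999, 0.001, -0.003]
ft_force: [-14.6, 1.1, 14.1]
width: 0.0138
grip_force: 15.0
```

```bash
python3 -m crank '[[[0,0,0],0],[[0,0,0],0],[[0,0,-0.4],0],[[0,0,-0.8],0],[[0,0,-1],0],[[0,0,-1],0],[[0,0,-1],0],[[0,0.6,-1],0],[[0,0.6,-1],0],[[0,0.6,-1],0],[[0,0.7,-1],0],[[0,0,0],0]]' 0.35
python3 - <<'E'
exec(open('fit.py').read().split("obs=[(KC,)")[0])
im,K=pic("wrist","w11"); q=np.load("q4.npy"); c,s=np.cos(q[2]),np.sin(q[2])
for k in rods(im,K,.049,amin=60):
    for px,a,p in k:
        d=p[:2]-q[:2]; print(px,a,"cass x,y mm",(1e3*np.array([c*d[0]+s*d[1],-s*d[0]+c*d[1]])).round(1))
im2,_=pic("top","t5"); print(rods(im2,KC,.015,(160,225,290,330),15))
x=im[60:330,150:510]; cv2.imwrite("pics/w11c.png",cv2.resize(x,None,fx=2.2,fy=2.2,interpolation=cv2.INTER_CUBIC))
E
```

```text
time: 59.72
ee_pos: [0.5735, -0.1487, 0.2834]
eef_rot: [-0.043, 0.999, 0.0, 0.003]
ft_force: [0.2, 0.6, -0.5]
width: 0.0307
grip_force: 0.0
[264.7 203.2] 356 cass x,y mm [  2.4 -75.8]
[306.  204.1] 360 cass x,y mm [  3.4 -26. ]
[347.2 203.9] 371 cass x,y mm [ 3.1 23.7]
[388.5 204.4] 371 cass x,y mm [ 3.5 73.5]
[138.8 261.5] 933 cass x,y mm [  77.1 -238.8]
[173.8  50.7] 473 cass x,y mm [-162.1 -165. ]
[100.7 147.1] 135 cass x,y mm [ -62.4 -261.4]
[172.6 237. ] 1089 cass x,y mm [  44.9 -192. ]
[267.  245.5] 90 cass x,y mm [ 55.7 -75.5]
[306.6 245.3] 100 cass x,y mm [ 55.3 -26.1]
[346.4 245.4] 98 cass x,y mm [55.3 23.6]
[385.8 245.6] 100 cass x,y mm [55.5 72.9]
[247.6 318.4] 214 cass x,y mm [ 156.9 -106.2]
[407.9 324.3] 174 cass x,y mm [165.4 107.8]
([], [])
```

View pics/w11c.png

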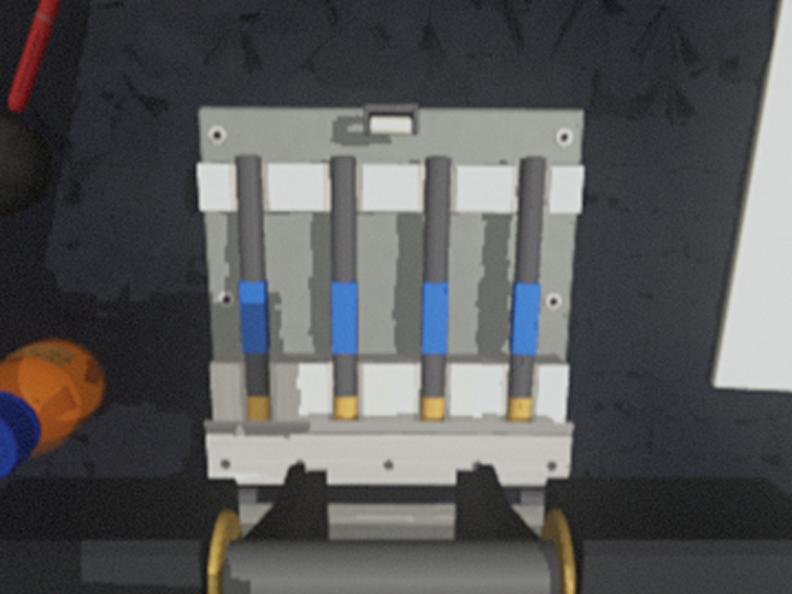

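All four rods lie in their grooves with aligned rear ends (v≈157), grips at v≈282 to 353 and brass ends under the bridge. Contact positions agree within 1 mm and each rod travelled about 34 mm. Now I'll close the cover by regripping the bar.

```bash
python3 -m crank '[[[0,0,-1],0],[[0,0,-1],1],[[0,0,-1],1],[[0,0,0],1],[[0,0,0],1],[[0,0,0],1],[[0,0,0],1],[[0,0,0],1],[[0,0,0],1],[[0,0,0],1],[[0,0,0],1],[[0,0,0],1]]' 0.33 15
python3 -m crank '[[[0,0,0],0.2],[[0,1,0],0],[[0,1,0],0],[[0,1,0],0],[[0,1,0],0],[[0,0.2,0],0],[[0,0,0],0]]'
python3 -c "
from h import *
goto((.7009,-.140),.276)"
```

```text
time: 61.32
ee_pos: [0.5717, -0.1511, 0.3691]
eef_rot: [0.667, 0.745, -0.001, -0.001]
ft_force: [0.3, 0.2, -0.5]
width: 0.0286
grip_force: 0.0
time: 62.2
ee_pos: [0.6973, -0.1397, 0.3695]
eef_rot: [0.675, 0.738, -0.001, -0.0]
ft_force: [-0.4, -1.0, 0.5]
width: 0.0292
grip_force: 0.0
shift units [-0.02  0.12  3.12] tool x yaw 95.2 y yaw 5.2
```

```bash
python3 -m crank '[[[0,0.12,0.7],0.06],[[0,0,0.7],0],[[0,0,0.6],0],[[0,0,0.4],0],[[0,0,0.4],0],[[0,0,0.3],0],[[0,0,0],0],[[0,0,0],0]]'
python3 -m crank '[[[0,0,0],0],[[0,0,0],0],[[0,0,0],0],[[0,0,0],0]]' 0 20
python3 - <<'E'
import numpy as np
th=np.linspace(1.70,.60,23); 
print((np.diff(np.c_[-.231*np.cos(th),-.231*np.sin(th)],axis=0)/.03).round(2).tolist())
th=np.linspace(.60,.06,13); 
print((np.diff(np.c_[-.231*np.cos(th),-.231*np.sin(th)],axis=0)/.03).round(2).tolist())
E
```

```text
time: 63.2
ee_pos: [0.7014, -0.1387, 0.2776]
eef_rot: [0.678, 0.735, 0.0, 0.0]
ft_force: [1.1, 0.9, -0.4]
width: 0.0287
grip_force: 0.0
time: 63.7
ee_pos: [0.7012, -0.1387, 0.2772]
eef_rot: [0.678, 0.735, 0.0, -0.0]
ft_force: [0.2, 0.3, 0.4]
width: 0.007
grip_force: 20.0
[[-0.38, -0.04], [-0.38, -0.02], [-0.38, -0.0], [-0.38, 0.02], [-0.38, 0.04], [-0.38, 0.06], [-0.38, 0.07], [-0.37, 0.09], [-0.37, 0.11], [-0.36, 0.13], [-0.36, 0.15], [-0.35, 0.17], [-0.34, 0.18], [-0.33, 0.2], [-0.32, 0.22], [-0.31, 0.23], [-0.3, 0.25], [-0.28, 0.26], [-0.27, 0.28], [-0.26, 0.29], [-0.24, 0.3], [-0.23, 0.31]]
[[-0.19, 0.29], [-0.18, 0.3], [-0.16, 0.31], [-0.15, 0.31], [-0.13, 0.32], [-0.12, 0.33], [-0.1, 0.33], [-0.09, 0.33], [-0.07, 0.34], [-0.06, 0.34], [-0.04, 0.34], [-0.03, 0.35]]
```

```bash
python3 -m crank '[[[0,-0.38,-0.04],0],[[0,-0.38,-0.02],0],[[0,-0.38,0],0],[[0,-0.38,0.02],0],[[0,-0.38,0.04],0],[[0,-0.38,0.06],0],[[0,-0.38,0.07],0],[[0,-0.37,0.09],0],[[0,-0.37,0.11],0],[[0,-0.36,0.13],0],[[0,-0.36,0.15],0],[[0,0,0],0]]'
python3 -m crank '[[[0,-0.35,0.17],0],[[0,-0.34,0.18],0],[[0,-0.33,0.2],0],[[0,-0.32,0.22],0],[[0,-0.31,0.23],0],[[0,-0.3,0.25],0],[[0,-0.28,0.26],0],[[0,-0.27,0.28],0],[[0,-0.26,0.29],0],[[0,-0.24,0.3],0],[[0,-0.23,0.31],0],[[0,0,0],0]]'
```

```text
time: 65.2
ee_pos: [0.5765, -0.1485, 0.2587]
eef_rot: [0.678, 0.735, -0.0, -0.001]
ft_force: [-4.1, 1.0, 5.3]
width: 0.0072
grip_force: 20.0
time: 66.7
ee_pos: [0.4792, -0.1563, 0.1768]
eef_rot: [0.678, 0.735, -0.001, -0.002]
ft_force: [-8.0, 2.3, 2.8]
width: 0.0074
grip_force: 20.0
```

```bash
python3 -m crank '[[[0,-0.2,0.29],0],[[0,-0.19,0.3],0],[[0,-0.17,0.31],0],[[0,-0.16,0.31],0],[[0,-0.14,0.32],0],[[0,-0.12,0.33],0],[[0,-0.1,0.33],0],[[0,-0.09,0.33],0],[[0,-0.07,0.34],0],[[0,0,0],0]]'
python3 -m crank '[[[0,0,0],0],[[0,0,0],0],[[0,0,0],0],[[0,0,-0.4],0],[[0,0,-0.8],0],[[0,0,-0.8],0],[[0,0,0],0],[[0,0,0],0]]' 0.33
python3 - <<'E'
from h import *
q=np.load("q4.npy"); c,s=np.cos(q[2]),np.sin(q[2])
x=-.0835; goto((q[0]+c*x,q[1]+s*x))
pic("top","t6"); pic("scene","s6")
E
```

```text
time: 67.95
ee_pos: [0.4429, -0.1593, 0.0911]
eef_rot: [0.678, 0.735, -0.001, -0.001]
ft_force: [-6.1, 3.9, -1.2]
width: 0.0068
grip_force: 20.0
time: 68.95
ee_pos: [0.4443, -0.1595, 0.1522]
eef_rot: [0.678, 0.735, 0.0, -0.0]
ft_force: [0.4, -1.3, -0.1]
width: 0.0287
grip_force: 0.0
shift units [0.02 1.23 0.  ] tool x yaw 94.7 y yaw 4.7
```

```bash
python3 -m crank '[[[0,0,0],0],[[0,0.6,0],0],[[0,0.55,0],0],[[0,0,0],0],[[0,0,0.5],0],[[0,0,0.5],0],[[0,0,0.4],0],[[0,0,0.3],0],[[0,0,0],0]]' 0 20
python3 -m crank '[[[0,0,0.2],0],[[0,0,0.2],0],[[0,0,0.2],0],[[0,0,0.1],0],[[0,0,0],0]]'
```

```text
time: 70.18
ee_pos: [0.4783, -0.1568, 0.1006]
eef_rot: [0.678, 0.735, -0.0, -0.0]
ft_force: [-0.1, -0.7, 0.2]
width: 0.0003
grip_force: 0.0
time: 70.8
ee_pos: [0.4787, -0.1568, 0.0802]
eef_rot: [0.678, 0.735, -0.0, -0.0]
ft_force: [-0.1, -0.5, 0.4]
width: 0.0003
grip_force: 0.0
```

```bash
python3 -m crank '[[[0,0,0.1],0],[[0,0,0.05],0],[[0,0,0],0]]'
python3 -m crank '[[[0,0,0.1],0],[[0,0,0.05],0],[[0,0,0],0]]'
```

```text
time: 71.18
ee_pos: [0.4787, -0.1567, 0.0757]
eef_rot: [0.678, 0.735, 0.0, -0.0]
ft_force: [0.4, -1.4, -0.7]
width: 0.0003
grip_force: 0.1
time: 71.55
ee_pos: [0.4787, -0.1567, 0.0711]
eef_rot: [0.678, 0.735, -0.0, -0.0]
ft_force: [-0.4, 0.9, 1.3]
width: 0.0006
grip_force: 0.0
```

```bash
cat > bar.py <<'E'
exec(open('fit.py').read().split("obs=[(KC,)")[0])
import sys
def scan(im,K):
    q=list(np.load("q4.npy"))+[0]; g=cv2.GaussianBlur(cv2.cvtColor(im,cv2.COLOR_BGR2GRAY),(0,0),.7).astype(np.float32); out=[]
    for t in np.arange(-.02,.42,.02):
        q[3]=t; v=[]
        for y in list(np.linspace(-.04,-.02,8))+list(np.linspace(.02,.04,8)):
            u=w2px(K,cov(q,.231,y,.002)); v.append(cv2.getRectSubPix(g,(1,1),(float(u[0]),float(u[1])))[0,0])
        out.append((round(float(t),2),int(np.mean(v[:8])),int(np.mean(v[8:]))))
    return out
if len(sys.argv)>1:
    for n,K in(("t6",KC),("s6",KS)): print(n,scan(cv2.imread(f"pics/{n}.png"),K))
for n,K in(("top",KC),("scene",KS)):
    im,_=pic(n); print(n,scan(im,K))
E
python3 bar.py 6
```

```text
t6 [(-0.02, 175, 56), (0.0, 175, 57), (0.02, 175, 58), (0.04, 175, 59), (0.06, 175, 62), (0.08, 176, 68), (0.1, 176, 80), (0.12, 176, 97), (0.14, 176, 123), (0.16, 176, 148), (0.18, 177, 166), (0.2, 177, 172), (0.22, 177, 165), (0.24, 177, 149), (0.26, 177, 139), (0.28, 177, 136), (0.3, 177, 137), (0.32, 177, 138), (0.34, 177, 138), (0.36, 177, 138), (0.38, 177, 140), (0.4, 176, 136)]
s6 [(-0.02, 53, 109), (0.0, 47, 107), (0.02, 42, 104), (0.04, 38, 102), (0.06, 38, 98), (0.08, 38, 93), (0.1, 38, 86), (0.12, 39, 81), (0.14, 42, 83), (0.16, 48, 100), (0.18, 58, 129), (0.2, 68, 158), (0.22, 75, 176), (0.24, 78, 177), (0.26, 78, 161), (0.28, 75, 134), (0.3, 73, 104), (0.32, 72, 79), (0.34, 71, 64), (0.36, 71, 55), (0.38, 71, 52), (0.4, 71, 51)]
top [(-0.02, 161, 151), (0.0, 161, 152), (0.02, 161, 152), (0.04, 161, 152), (0.06, 161, 152), (0.08, 161, 152), (0.1, 161, 152), (0.12, 161, 152), (0.14, 161, 152), (0.16, 161, 152), (0.18, 161, 152), (0.2, 160, 151), (0.22, 160, 151), (0.24, 160, 151), (0.26, 160, 151), (0.28, 161, 150), (0.3, 161, 149), (0.32, 161, 149), (0.34, 161, 149), (0.36, 161, 148), (0.38, 161, 148), (0.4, 161, 147)]
scene [(-0.02, 55, 114), (0.0, 50, 155), (0.02, 45, 172), (0.04, 43, 151), (0.06, 48, 104), (0.08, 61, 67), (0.1, 77, 53), (0.12, 86, 53), (0.14, 82, 56), (0.16, 68, 59), (0.18, 50, 60), (0.2, 37, 61), (0.22, 31, 59), (0.24, 29, 58), (0.26, 30, 58), (0.28, 30, 58), (0.3, 30, 59), (0.32, 30, 60), (0.34, 30, 61), (0.36, 30, 62), (0.38, 31, 62), (0.4, 32, 61)]
```

The cover followed my finger down and is now at the catch (about 0.02). I'll press until it snaps.

```bash
for i in 1; do python3 -m crank '[[[0,0,0.04],0],[[0,0,0.03],0],[[0,0,0],0]]'; done
python3 -m crank '[[[0,0,0.04],0],[[0,0,0.03],0],[[0,0,0],0]]'
```

```text
time: 72.03
ee_pos: [0.479, -0.1568, 0.0701]
eef_rot: [0.678, 0.735, 0.0, -0.0]
ft_force: [-5.1, 1.0, 13.6]
width: 0.0002
grip_force: 6.7
time: 72.4
ee_pos: [0.4792, -0.1569, 0.0694]
eef_rot: [0.678, 0.735, 0.001, -0.0]
ft_force: [-13.5, 4.7, 35.6]
width: 0.0006
grip_force: 19.0
```

```bash
python3 -m crank '[[[0,0,-0.1],0],[[0,0,-0.4],0],[[0,0,-1],0],[[0,0,-1],0],[[0,0,-1],0],[[0,-0.3,-1],0],[[0,-1,-1],0],[[0,-1,-1],0],[[0,-1,0],0],[[0,0,0],0]]'
python3 bar.py; python3 - <<'E'
exec(open('fit.py').read().split("obs=[(KC,)")[0])
# finer check: sub-step scan in both pictures, and the rods through the clear cover
q=list(np.load("q4.npy"))+[0]
for n,K in(("top",KC),("scene",KS)):
    im,_=pic(n,"end_"+n); g=cv2.GaussianBlur(cv2.cvtColor(im,cv2.COLOR_BGR2GRAY),(0,0),.7).astype(np.float32); 
    for sgn in(-1,1):
        r=[]
        for t in np.arange(-.06,.1,.01):
            q[3]=t; r.append(int(np.mean([cv2.getRectSubPix(g,(1,1),tuple(map(float,w2px(K,cov(q,.231,sgn*y,.002)))))[0,0] for y in np.linspace(.02,.04,8)])))
        print(n,sgn,r)
E
```

```text
time: 73.65
ee_pos: [0.3791, -0.1653, 0.2629]
eef_rot: [0.678, 0.735, 0.001, 0.0]
ft_force: [0.2, 0.0, 1.3]
width: 0.0004
grip_force: 0.0
top [(-0.02, 84, 201), (0.0, 85, 201), (0.02, 85, 197), (0.04, 86, 188), (0.06, 87, 172), (0.08, 90, 149), (0.1, 92, 122), (0.12, 94, 93), (0.14, 95, 68), (0.16, 97, 52), (0.18, 97, 50), (0.2, 97, 61), (0.22, 95, 83), (0.24, 92, 104), (0.26, 91, 114), (0.28, 90, 114), (0.3, 89, 115), (0.32, 91, 120), (0.34, 94, 124), (0.36, 96, 126), (0.38, 97, 128), (0.4, 98, 122)]
scene [(-0.02, 112, 119), (0.0, 159, 162), (0.02, 178, 179), (0.04, 156, 155), (0.06, 107, 106), (0.08, 66, 68), (0.1, 50, 54), (0.12, 49, 53), (0.14, 52, 54), (0.16, 54, 55), (0.18, 53, 55), (0.2, 53, 54), (0.22, 53, 54), (0.24, 53, 53), (0.26, 53, 53), (0.28, 52, 53), (0.3, 52, 53), (0.32, 52, 53), (0.34, 51, 53), (0.36, 51, 53), (0.38, 51, 52), (0.4, 52, 52)]
top -1 [87, 87, 87, 88, 88, 90, 91, 91, 90, 90, 91, 91, 91, 92, 93, 94]
top 1 [197, 198, 199, 200, 201, 201, 201, 199, 197, 194, 188, 181, 172, 161, 149, 136]
scene -1 [54, 58, 69, 87, 111, 137, 159, 174, 178, 172, 157, 134, 108, 85, 67, 57]
scene 1 [77, 78, 85, 99, 119, 142, 162, 176, 180, 172, 155, 132, 106, 83, 68, 58]
```

The cover reached its hard stop at the rim's shut height (0.070 m) under 35 N, well above the 5–12 N the catch needs. It stayed there after I backed off, so it is shut. I'm handing in.

```bash
python3 -c "
from bench import r
print(r.close_job())"
```

```text
the job is handed in; nothing more can be done
None
```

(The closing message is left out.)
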